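# Find the sample case with the loose grinding ball and hold it out

### The job

One of the three sealed grey sample cases has a grinding ball loose inside. Working from left to right as the robot sees them, lift each case clear of the bench, shake it by tipping it well over end to end to tell whether a ball rolls and knocks inside, and stand it back upright where it was (the last may stay in the gripper if it is the one). Then take the case that rattles, present it level and still above the middle of the handover tray, a hand's breadth clear of it, and finish while still holding it there; leave everything else undisturbed.

Things in the scene. Friction and masses are not known exactly. Their poses are not given: they have to be found in the camera images.
- case_left: Left sealed grey sample case as the robot sees it (largest y): closed rigid box 130 long (x) x 54 wide (y) x 60 mm high; origin: centre of its underside, z up. The three look alike. Steel latches stand 3 mm out of the short ends. Grip from above across the black ribbed panels amid the long sides (40 mm long, 58 mm over both). Which case holds the unseen ball is drawn at random each time.
- case_middle: Middle sealed grey sample case as the robot sees it (middle y): closed rigid box 130 long (x) x 54 wide (y) x 60 mm high; origin: centre of its underside, z up. The ball: steel, 30 mm, 0.11 kg, on a floor falling 0.08 rad to both ends. Tipping 0.35 rad rolls it 90 mm to the other end in 0.6 s; it knocks, stays when levelled, and the moment about the case's y differs 0.1 N m.
- case_right: Right sealed grey sample case as the robot sees it (smallest y): closed rigid box 130 long (x) x 54 wide (y) x 60 mm high; origin: centre of its underside, z up. Each case alone weighs 0.2 to 0.375 kg at random, so weight alone tells nothing. The two without the ball are empty and their moment is the same when levelled after either tip.
- handover_tray: shallow steel handover tray fixed on the far side of the bench, 110 (x) x 180 (y) mm, rim 14 mm high. Origin: centre of its underside, on the bench
- beaker: bystander, leave alone: glass beaker, 54 mm across, 65 mm high, between the left and middle cases. Origin: its underside centre
- jar: bystander, leave alone: amber jar, 46 mm across, 60 mm high, between the middle and right cases. Origin: its underside centre
- dish: bystander, leave alone: glass dish, 60 mm across, 14 mm high, nearest the robot. Origin: its underside centre
- vial_tray: bystander, leave alone: blue divided tray, 100 x 130 x 30 mm, far right. Origin: its underside centre
- reagent: bystander, leave alone: white plastic bottle with blue cap, 64 mm across, 150 mm high, far left. Origin: its underside centre
- spatula: bystander, leave alone: spatula about 160 mm long lying far left. Origin: its underside centre
Things that resemble listed ones, but are neither listed nor needed, are in the scene too. What is shaped like the case_middle but orange is not meant.

How it is judged:
By the outcome, as a careful person would: the job done as asked, in the order asked, and still so for the second after the job is handed in, while the arm keeps its last pose, push and grip.
It also fails if it takes over 72 s, if anything falls off the work surface, if the arm or the gripper's body presses on something with over 40 N, if the wrist force passes 120 N, or if a joint passes its speed limit or range.

### The arm

A 7-joint arm with a two-finger parallel gripper is mounted at the origin on the work surface. World frame = base frame: x ahead of the robot, y to its left, z up, the work surface at z = 0. Lengths are in mm, angles in degrees, forces in N, time in s.
With the tool pointing down it reaches from about 400 to 750 mm from the base axis. Payload 19.5 kg.
Tool frame: the origin (TCP) lies on the centre line of the jaws, within the pads' length; the fingertips stand 19 mm ahead of it and the grasp point (between the pads) is the TCP (arm.tip_extent is the z of the fingertips in the tool frame, in mm); z points along the fingers, y is the line along which they close (so a half turn about z gives the same grasp; the last joint's range is limited). The gripper opens to 85 mm and grips with 20 to 120 N. Pads are 22 mm wide; open, the fingers measure 114 mm over their backs; the gripper's body (76 mm by 85 mm) begins 54 mm behind the grasp point. The pads swing forward as they close: fully open they stand 13 mm farther back than shut.
Start: joints at [-65.816, 40.479, -1.581, 85.061, 1.261, 54.483, -4.326], TCP at [257.211, 514.237, 250.268] pointing down, gripper open.
Joint ranges: [-155.06, 155.06], [-18.47, 123.98], [-90, 86.84], [0, 140.48], [-83.41, 263.41], [0, 116], [-161.91, 161.91]. Speed limits (degrees/s): [108.29, 108.29, 147.25, 147.25, 172.46, 172.46, 172.46].

### API

Orientations are given as [roll, pitch, yaw] about the fixed x, y, z axes, in that order (R = Rz(yaw) Ry(pitch) Rx(roll)).
In Python, from plant import observe, viewer, finish_job, arm gives the robot as it stands. The module is installed in compiled form; this text tells all that it offers.
- The arm moves only by the tool step_arm, never from a script. Its argument "series" is a list of rows, each a list of 4 numbers: the shift along the world's x, y, z in m, then the turn about the world's z in rad. In form: [[x, y, z, roll], ...]. A call has exactly 5 rows; each row shifts and turns the commanded pose from where the row before left it; what a row does not reach is not made up. A row lasts 1/12 s, in which the tool goes at most 41.7 mm and 7.16 degrees, less where a joint would pass 70% of its speed; a pose out of reach is approached as far as the arm can. A call is refused whole if a number of a shift passes 0.0417 or a number of a turn 0.125, either way. A call with a gripper value outside its range is refused whole. "fingers" is the opening in per cent of the stroke, from 0 (shut) to 100 (fully open), set as the call begins (left out, the last holds). The fingers move at their own pace and stop on an object; the grip force is fixed at half the most. Time passes only in rows, so rows that do not move let the fingers close, or fill a call up. It gives the time, the measured TCP pose, the force, the opening and the grip force at its end, in the units of the state.
- observe(): the state, without advancing time (a new reading comes with each control period).
- viewer.read_camera(name): name is "side" or "top"; returns a dict with "pixels" (480x640x3 uint8, red, green, blue), "K" (3x3 intrinsics, pixels), "world_from_camera" (4x4, takes a point from camera to world coordinates). Camera axes: x right, y down, z forward; pixel columns grow to the right and rows downward; lengths in mm; the calibration is good to about 2 mm. A picture is of the moment at which its call begins. There is no depth.
- finish_job(): hands the job in; it is judged then, once.
The state is a dict: "t": time; "q": joint angles; "dq": joint speeds; "joint_efforts": joint torques, N m; "tcp_pos": TCP position; "eef_rot": TCP orientation; "wrist_force": force on the tool from outside, world axes, zero at the start; "torque": the same for the moment, N m; "width": opening from 0.0 (shut) to 1.0 (fully open); "finger_force": force on a finger pad.
Only numpy, scipy, OpenCV 4.12 (cv2) and the standard library are available. Lean on these libraries where they do the work, as an engineer would, in place of code of your own. Each camera call takes 0.05 s, during which the arm holds its last target. There are 200 camera calls.

## Working session

There is one attempt and no reset: what is moved stays moved. The work goes in short steps, Python scripts to look and compute and a tool call to move; the robot and the scene stay as the last step left them, time stands still between calls to the robot, and variables do not carry over. Pictures are saved under pics/ and viewed, at most 10 in all, crops included, and the job is handed in when it is done.

Besides the shell and the picture viewer there is one more tool, called after ">>>" as name(argument=value, ...) on one line, values as JSON. step_arm: Moves the arm, as the interface text tells. Its arguments: {"type":"object","properties":{"series":{"type":"array"},"fingers":{"type":"number"}},"required":["series"]}

```bash
mkdir -p pics; ls; python3 - <<'E'
from plant import observe, viewer, arm
import cv2,numpy as np
print(observe()); print([a for a in dir(arm) if a[0]!='_'])
for n in("top","side"):
    c=viewer.read_camera(n); cv2.imwrite(f"pics/{n}0.png",c["pixels"][:,:,::-1]); np.savez(f"{n}.npz",**c)
    print(n,c["K"].tolist(),c["world_from_camera"].round(4).tolist())
E
```

```text
pics
{'t': 0.0, 'q': array([-65.81525749,  40.51256944,  -1.58115462,  85.08516694,
         1.2620369 ,  54.48297739,  -4.3252335 ]), 'dq': array([ 0.08358689,  0.00277944, -0.03475764,  0.00198927, -0.07466265,
        0.01265377,  0.02347916]), 'joint_efforts': array([ 3.21875532e-04, -8.83213663e+01,  1.23483896e+00, -2.36164230e+01,
        1.69447123e-02,  6.63448111e-03, -1.97341654e-05]), 'tcp_pos': array([257.13021183, 514.02180981, 249.83808643]), 'eef_rot': array([-1.79936778e+02,  4.10017166e-03,  1.53426637e+02]), 'wrist_force': array([-0.09082181, -0.69425745, -0.23481041]), 'torque': array([-0.00118018, -0.00811766,  0.05135124]), 'finger_force': 0.0, 'width': 1.001557117235576}
['MotionError', 'tip_extent']
top [[446.2485092790612, 0.0, 318.1366992170063], [0.0, 446.2485092790612, 248.32790948405722], [0.0, 0.0, 1.0]] [[0.0031, -0.9862, 0.1654, 440.4312], [-0.9998, -0.006, -0.0171, -3.0603], [0.0178, -0.1653, -0.9861, 897.9287], [0.0, 0.0, 0.0, 1.0]]
side [[435.18867899160796, 0.0, 321.4462242916147], [0.0, 435.18867899160796, 243.13470383066786], [0.0, 0.0, 1.0]] [[-0.9882, -0.0852, 0.127, 471.9481], [-0.152, 0.4603, -0.8746, 727.5517], [0.0161, -0.8837, -0.4679, 455.8968], [0.0, 0.0, 0.0, 1.0]]
```

View pics/top0.png

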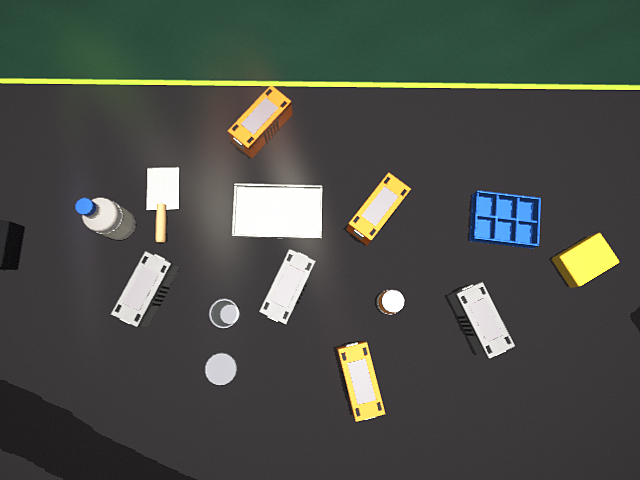

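View pics/side0.png

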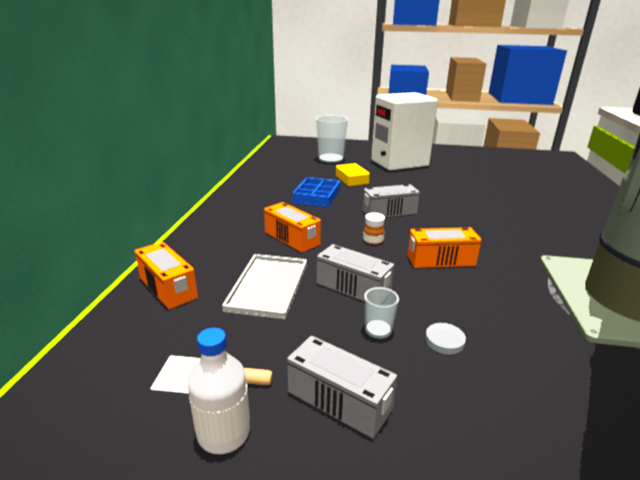

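```bash
python3 - <<'E'
import cv2,numpy as np
im=cv2.imread("pics/top0.png")
t=[]
for (u,v) in((100,240),(245,240),(440,270)):
    t.append(cv2.resize(im[v:v+100,u:u+86],None,fx=3,fy=5.0*0.6,interpolation=cv2.INTER_CUBIC))
cv2.imwrite("pics/crop.png",np.hstack(t))
E
```

```text
(no output)
```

View pics/crop.png

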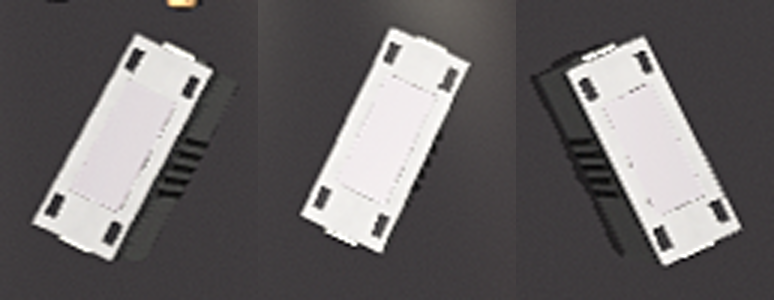

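>>> step_arm(series=[[0, 0, 0.04, 0], [0, 0, 0.04, 0], [0, 0, 0.04, 0], [0, 0, 0.04, 0], [0, 0, 0.04, 0]])

```text
t: 0.52
tcp_pos: [256.9, 513.6, 452.4]
eef_rot: [-180.0, -0.0, 153.4]
wrist_force: [0.3, 0.6, 1.4]
width: 0.995
finger_force: 0.0
```

>>> step_arm(series=[[0, 0, 0.04, 0], [0, 0, 0.04, 0], [0, 0, 0.04, 0], [0, 0, 0.04, 0], [0, 0, 0.04, 0]])

```text
t: 0.93
tcp_pos: [250.0, 499.4, 590.3]
eef_rot: [178.2, -0.1, 153.3]
wrist_force: [-0.8, 0.2, -0.6]
width: 0.995
finger_force: 0.0
```

>>> step_arm(series=[[0, 0, 0.04, 0], [0, 0, 0.04, 0], [0, 0, 0.04, 0], [0, 0, 0.04, 0], [0, 0, 0.04, 0]])

```text
t: 1.35
tcp_pos: [220.3, 439.7, 668.4]
eef_rot: [171.4, -0.1, 153.3]
wrist_force: [-0.3, 0.2, -0.4]
width: 1.001
finger_force: 0.0
```

```bash
cat > h.py <<'E'
import numpy as np
def w(u,v,z,n="top"):
    c=np.load(f"{n}.npz"); T=c["world_from_camera"]
    d=T[:3,:3]@np.linalg.solve(c["K"],[u,v,1.]); o=T[:3,3]
    return o+d*(z-o[2])/d[2]
E
python3 - <<'E'
from h import *
from plant import observe
print(observe())
S={"L":(100,240,0,[(136,34),(214,70),(111,261),(32,222)]),"M":(245,240,258,[(390,27),(470,66),(383,253),(300,213)]),"R":(440,270,516,[(567,71),(647,36),(742,227),(665,265)])}
for k,(u0,v0,x0,c) in S.items():
    P=np.array([w(u0+(x-x0)/3,v0+y/3,60)[:2] for x,y in c])
    a=(P[0]+P[1]-P[2]-P[3])/2; b=(P[0]+P[3]-P[1]-P[2])/2
    m=P.mean(0)
    print(k,m.round(1),np.hypot(*a).round(1),np.hypot(*b).round(1),"yaw",np.degrees(np.arctan2(a[1],a[0])).round(1),"r",np.hypot(*m).round(),"az",np.degrees(np.arctan2(m[1],m[0])).round(1))
print("tray",[w(u,v,14)[:2].round(1).tolist() for u,v in((234,184),(322,186),(322,238),(233,236))])
for n,u,v,z in(("reagent",122,225,0),("beaker",228,314,65),("jar",394,301,60),("bluecap",84,206,150),("orangeR",378,204,60),("orangeN",362,381,60),("orangeF",258,118,60),("dish",221,369,14)): print(n,w(u,v,z).round())
E
```

```text
{'t': 1.35, 'q': array([-71.69214972,  23.97650409,  12.77339498,  31.87714659,
        -6.33451525, 115.94527137,  -0.30709479]), 'dq': array([ -6.39243942, -21.03874774,   5.86937489,   4.42416669,
         0.89383345,  -0.05086088,  -0.08822317]), 'joint_efforts': array([ 1.88936166e+00, -5.97348547e+01,  1.99029140e+00, -2.46192974e+01,
        3.80080281e-03, -6.71684369e-01,  7.40609772e-03]), 'tcp_pos': array([220.32432188, 439.67943524, 668.36812284]), 'eef_rot': array([ 1.71430864e+02, -1.07282730e-01,  1.53284374e+02]), 'wrist_force': array([-0.32137169,  0.16000571, -0.37699421]), 'torque': array([-0.14394134,  0.03718239,  0.01032177]), 'finger_force': 0.0, 'width': 1.0014931059919268}
L [503.1 311.7] 130.3 55.0 yaw -25.4 r 592.0 az 31.8
M [508.6  39.2] 128.5 56.8 yaw -24.7 r 510.0 az 4.4
R [ 448.  -331.9] 129.6 55.4 yaw 24.3 r 558.0 az -36.5
tray [[721.4, 154.7], [718.7, -25.9], [609.8, -26.1], [612.8, 153.0]]
reagent [637. 382.   0.]
beaker [457. 148.  65.]
jar [ 482. -160.   60.]
bluecap [637. 385. 150.]
orangeR [ 669. -134.   60.]
orangeN [337. -98.  60.]
orangeF [844. 103.  60.]
dish [353. 167.  14.]
```

>>> step_arm(series=[[0, 0, 0.04, 0], [0, 0, 0.04, 0], [0, 0, 0.04, 0], [0, 0, 0.04, 0], [0, 0, 0.04, 0]])

```text
t: 1.77
tcp_pos: [198.4, 396.1, 728.0]
eef_rot: [164.1, -0.1, 153.3]
wrist_force: [-0.1, 0.6, -0.5]
width: 1.001
finger_force: 0.0
```

>>> step_arm(series=[[0, 0, -0.04, 0], [0, 0, -0.04, 0], [0, 0, -0.04, 0], [0, 0, -0.04, 0], [0, 0, -0.04, 0]])

```text
t: 2.18
tcp_pos: [199.9, 399.5, 581.9]
eef_rot: [164.1, -0.3, 153.1]
wrist_force: [2.0, 3.7, 0.5]
width: 1.002
finger_force: 0.0
```

```bash
python3 -c "
from plant import observe
print(observe())"
```

```text
{'t': 2.1833, 'q': array([-80.0270176 ,   8.72237872,  15.4739478 ,  75.23362714,
        -2.11786614,  80.43286837,  -1.90533658]), 'dq': array([ -4.59747537,  -8.61493795,  -3.43395747, 103.28898323,
         4.43136264, -93.7061703 ,  -3.26715231]), 'joint_efforts': array([  0.43394353, -46.23672009,   1.85701221, -39.28566456,
        -0.10386628,   4.85427171,   0.13833147]), 'tcp_pos': array([199.8631979 , 399.50372796, 581.88008841]), 'eef_rot': array([164.08400559,  -0.30864125, 153.12570417]), 'wrist_force': array([2.00656935, 3.71286642, 0.48211014]), 'torque': array([-0.10866896,  0.01463768,  0.01128557]), 'finger_force': 0.0, 'width': 1.0019114630213342}
```

>>> step_arm(series=[[0, -0.01, -0.04, 0], [0, -0.01, -0.04, 0], [0, -0.01, -0.04, 0], [0, -0.01, -0.04, 0], [0, -0.01, -0.04, 0]])

```text
t: 2.6
tcp_pos: [200.0, 350.1, 385.6]
eef_rot: [164.1, -0.3, 153.1]
wrist_force: [1.5, 3.9, -1.0]
width: 1.001
finger_force: 0.0
```

>>> step_arm(series=[[0, -0.01, -0.04, 0], [0, -0.01, -0.04, 0], [0, -0.01, -0.04, 0], [0, -0.01, -0.04, 0], [0, -0.01, -0.04, 0]])

```text
t: 3.02
tcp_pos: [201.1, 304.4, 218.2]
eef_rot: [166.3, -0.7, 153.2]
wrist_force: [-0.5, -0.6, 0.7]
width: 1.002
finger_force: 0.0
```

```bash
python3 -c "
from plant import observe
print(observe())"
```

```text
{'t': 3.0167, 'q': array([-5.88075658e+01,  2.57855826e+01, -2.71667019e+00,  1.40490433e+02,
       -2.05481077e+01,  3.44314055e-02,  2.25759068e+01]), 'dq': array([ 25.14473683,  19.10561382, -13.88086653,  -0.08588216,
       -34.43477488, -13.01570054,  47.50394229]), 'joint_efforts': array([ -2.50041895, -53.53769302,  -0.30737286,  25.22926211,
         1.83857873,  -4.99408633,  -3.0704885 ]), 'tcp_pos': array([201.06625038, 304.37037388, 218.20668398]), 'eef_rot': array([166.25021927,  -0.71168833, 153.2270414 ]), 'wrist_force': array([-0.52265863, -0.59441416,  0.70547436]), 'torque': array([-0.27422025,  0.10391957, -0.0467711 ]), 'finger_force': 0.0, 'width': 1.0017627969771545}
```

>>> step_arm(series=[[0, 0, -0.02, 0], [0, 0, -0.02, 0], [0, 0, -0.02, 0], [0, 0, -0.02, 0], [0, 0, -0.02, 0]])

```text
t: 3.43
tcp_pos: [200.1, 297.4, 194.6]
eef_rot: [169.9, -0.9, 153.3]
wrist_force: [0.6, -0.5, -0.2]
width: 1.001
finger_force: 0.0
```

```bash
python3 -c "
from plant import observe
print(observe())"
```

```text
{'t': 3.4333, 'q': array([-5.84085835e+01,  2.95588860e+01, -2.65098913e+00,  1.40402408e+02,
       -2.78561482e+01,  5.60781351e-02,  3.04304332e+01]), 'dq': array([ 1.44669211e+00,  9.74427644e+00, -7.55273819e-01,  7.33082378e-02,
       -1.84320037e+01, -1.17006079e-02,  1.96644115e+01]), 'joint_efforts': array([ -0.20965045, -57.17223644,   0.90781225,  -5.87100506,
         1.09255973,  -0.67926552,  -1.16505526]), 'tcp_pos': array([200.14909885, 297.44784518, 194.56144715]), 'eef_rot': array([169.93538079,  -0.8843618 , 153.25484475]), 'wrist_force': array([ 0.58585664, -0.51653076, -0.23696432]), 'torque': array([-0.19768046,  0.06620856,  0.03242603]), 'finger_force': 0.0, 'width': 1.0013771695762856}
```

>>> step_arm(series=[[0, 0, -0.04, 0], [0, 0, -0.04, 0], [0, 0, -0.04, 0], [0, 0, -0.04, 0], [0, 0, -0.04, 0]])

```text
t: 3.85
tcp_pos: [193.0, 278.2, 146.0]
eef_rot: [177.8, -1.8, 153.4]
wrist_force: [-0.5, 0.1, -0.0]
width: 1.001
finger_force: 0.0
```

>>> step_arm(series=[[0, 0, -0.02, 0], [0, 0, -0.02, 0], [0, 0, -0.02, 0], [0, 0, -0.02, 0], [0, 0, -0.02, 0]])

```text
t: 4.27
tcp_pos: [188.3, 267.2, 124.2]
eef_rot: [-178.5, -2.2, 153.4]
wrist_force: [0.6, -0.0, 0.5]
width: 1.001
finger_force: 0.0
```

```bash
python3 -c "
from plant import observe
print(observe())"
```

```text
{'t': 4.2667, 'q': array([-5.67896440e+01,  4.12914459e+01, -3.14699836e+00,  1.40395916e+02,
       -5.80234944e+01,  5.50174901e-02,  6.22214253e+01]), 'dq': array([  1.05394027,   8.89741443,  -0.07745309,   0.08352607,
       -31.79687321,  -0.04037418,  33.01110915]), 'joint_efforts': array([ -0.22611163, -66.71963453,   1.00101672,   1.01178847,
         1.91870861,   0.22554768,  -1.99698932]), 'tcp_pos': array([188.3362243 , 267.18150631, 124.18431327]), 'eef_rot': array([-178.48621508,   -2.23953766,  153.35321458]), 'wrist_force': array([ 0.57534052, -0.0198412 ,  0.46189612]), 'torque': array([ 0.00507411, -0.04449182,  0.01186619]), 'finger_force': 0.0, 'width': 1.0006777897227155}
```

>>> step_arm(series=[[0.0, 0, 0.04, 0], [0.0, 0, 0.04, 0], [0.01, 0, 0.04, 0], [0.02, 0, 0.035, 0], [0.02, 0, 0.035, 0]])

```text
t: 4.68
tcp_pos: [230.7, 270.0, 239.3]
eef_rot: [-178.3, -2.0, 153.7]
wrist_force: [-1.6, 2.4, -0.6]
width: 0.997
finger_force: 0.0
```

>>> step_arm(series=[[0.03, 0, 0.025, 0.07], [0.03, 0, 0.025, 0.07], [0.03, 0, 0.025, 0.07], [0.03, 0, 0.025, 0.07], [0.03, 0, 0.025, 0.07]])

```text
t: 5.1
tcp_pos: [382.2, 270.5, 365.0]
eef_rot: [-178.5, -2.0, 173.9]
wrist_force: [-0.6, 0.6, 0.3]
width: 1.002
finger_force: 0.0
```

```bash
cat > s.py <<'E'
from plant import observe
import numpy as np
from scipy.spatial.transform import Rotation as R
s=observe(); r=R.from_euler("xyz",s["eef_rot"],degrees=True).as_matrix(); z=r[:,2]; p=s["tcp_pos"]
az=np.degrees(np.arctan2(p[1],p[0])); rad=np.array([np.cos(np.radians(az)),np.sin(np.radians(az))]); tan=np.array([-rad[1],rad[0]])
print("t",s["t"],"p",p.round(1),"r",np.hypot(*p[:2]).round(),"az",az.round(2),"xdir",np.degrees(np.arctan2(r[1,0],r[0,0])).round(2))
print("tilt out",np.degrees(z[:2]@rad).round(2),"left",np.degrees(z[:2]@tan).round(2),"world az",np.degrees(np.arctan2(z[1],z[0])).round(1))
print("q",s["q"].round(1),"w",s["width"].round(3),"ff",np.round(s["finger_force"],1))
print("F",s["wrist_force"].round(2),"T",s["torque"].round(3),"T_tool",(r.T@s["torque"]).round(3))
E
python3 s.py
```

```text
t 5.1 p [382.2 270.5 365. ] r 468.0 az 35.29 xdir 173.9
tilt out -2.5 left 0.24 world az -150.2Traceback (most recent call last):
  File "s.py", line 8, in <module>
    print("q",s["q"].round(1),"w",s["width"].round(3),"ff",np.round(s["finger_force"],1))
                                  ^^^^^^^^^^^^^^^^
AttributeError: 'float' object has no attribute 'round'
```

```bash
sed -i 's/s\["width"\].round(3)/round(s["width"],3)/' s.py
```

>>> step_arm(series=[[0.017, 0.002, 0.037, 0], [0.017, 0.002, 0.037, 0], [0.017, 0.002, 0.037, 0], [0.017, 0.002, 0.037, 0], [0.017, 0.002, 0.037, 0]])

```text
t: 5.52
tcp_pos: [456.7, 280.7, 526.2]
eef_rot: [-178.7, -2.0, 173.6]
wrist_force: [-0.4, 0.2, -0.4]
width: 1.001
finger_force: 0.0
```

>>> step_arm(series=[[0.017, 0.002, 0.037, 0], [0, 0, 0.03, 0], [0, 0, 0.03, 0], [0, 0, 0.02, 0], [0, 0, 0.0, 0]])

```text
t: 5.93
tcp_pos: [459.4, 281.7, 575.4]
eef_rot: [-178.8, -2.1, 174.2]
wrist_force: [-0.1, -0.5, -0.1]
width: 0.998
finger_force: 0.0
```

```bash
python3 s.py
```

```text
t 5.9333 p [459.4 281.7 575.4] r 539.0 az 31.52 xdir 174.2
tilt out -2.42 left 0.28 world az -155.2
q [-37.8  33.4  10.8  33.6  -6.7 115.8  52.8] w 0.998 ff 0.0
F [-0.06 -0.54 -0.07] T [ 0.027 -0.063  0.005] T_tool [-0.033 -0.06  -0.005]
```

>>> step_arm(series=[[0, 0, 0.025, 0], [0, 0, 0.025, 0], [0, 0, 0.02, 0], [0, 0, 0, 0], [0, 0, 0, 0]])

```text
t: 6.35
tcp_pos: [439.2, 268.7, 604.0]
eef_rot: [-180.0, -0.3, 174.0]
wrist_force: [0.2, 1.4, -0.9]
width: 1.002
finger_force: 0.0
```

```bash
python3 s.py
```

```text
t 6.35 p [439.2 268.7 604. ] r 515.0 az 31.45 xdir 174.05
tilt out -0.25 left 0.13 world az -176.0
q [-38.3  29.5  10.6  35.2  -5.9 115.9  52.4] w 1.002 ff 0.0
F [ 0.21  1.37 -0.88] T [0.008 0.02  0.037] T_tool [-0.006  0.021 -0.037]
```

>>> step_arm(series=[[0.007, 0.005, -0.04, -0.068], [0.007, 0.005, -0.04, -0.068], [0.007, 0.005, -0.04, -0.068], [0.007, 0.005, -0.04, -0.068], [0.007, 0.005, -0.04, -0.067]])

```text
t: 6.77
tcp_pos: [473.7, 293.0, 408.7]
eef_rot: [-179.9, -0.4, 155.1]
wrist_force: [0.7, 1.3, 0.5]
width: 1.0
finger_force: 0.0
```

>>> step_arm(series=[[0.006, 0.004, -0.04, 0], [0.006, 0.004, -0.04, 0], [0.006, 0.004, -0.04, 0], [0.006, 0.004, -0.04, 0], [0.005, 0.002, -0.04, 0]])

```text
t: 7.18
tcp_pos: [502.8, 311.2, 208.5]
eef_rot: [-179.9, -0.3, 155.4]
wrist_force: [0.5, 0.4, -0.2]
width: 1.0
finger_force: 0.0
```

>>> step_arm(series=[[0, 0, -0.03, 0], [0, 0, -0.02, 0], [0, 0, -0.01, 0], [0, 0, 0, 0], [0, 0, 0, 0]])

```text
t: 7.6
tcp_pos: [503.1, 311.2, 151.5]
eef_rot: [-179.9, -0.3, 155.4]
wrist_force: [-0.2, -0.1, 0.9]
width: 1.002
finger_force: 0.0
```

```bash
python3 s.py;python3 - <<'E'
from plant import viewer
import cv2
c=viewer.read_camera("top"); cv2.imwrite("pics/t1.png",cv2.resize(c["pixels"][190:390,20:300,::-1],None,fx=2.5,fy=2.5))
E
```

```text
t 7.6 p [503.1 311.2 151.5] r 592.0 az 31.75 xdir 155.36
tilt out -0.25 left 0.23 world az 169.4
q [-39.5  49.7   9.9  88.  -11.3  43.5  40.6] w 1.002 ff 0.0
F [-0.23 -0.12  0.92] T [-0.026 -0.034  0.016] T_tool [ 0.01  -0.042 -0.016]
```

View pics/t1.png

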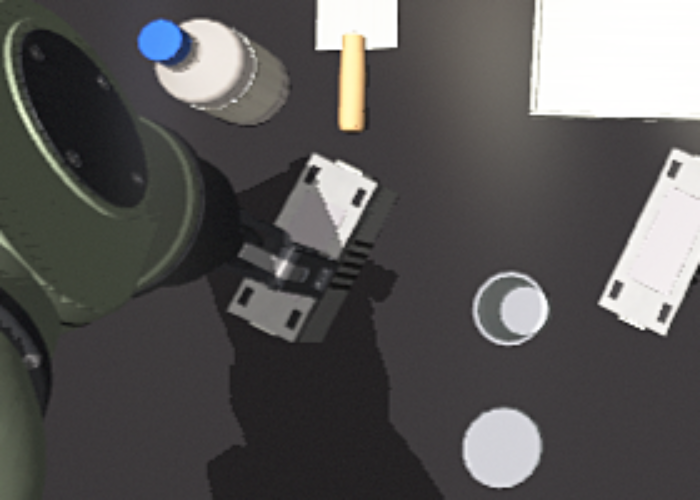

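The picture shows the open fingers straddling the left case (crop about 300,250), clear of the bottle and the beaker. I'll go down and grip.

>>> step_arm(series=[[0, 0, -0.03, -0.013], [0, 0, -0.03, 0], [0, 0, -0.03, 0], [0, 0, -0.02, 0], [0, 0, -0.006, 0]])

```text
t: 8.07
tcp_pos: [502.5, 311.1, 33.6]
eef_rot: [-179.9, -0.4, 154.6]
wrist_force: [-0.4, -0.2, 0.2]
width: 1.0
finger_force: 0.0
```

>>> step_arm(series=[[0, 0, 0, 0], [0, 0, 0, 0], [0, 0, 0, 0], [0, 0, 0, 0], [0, 0, 0, 0]], fingers=0)

```text
t: 8.48
tcp_pos: [503.9, 312.1, 37.4]
eef_rot: [179.9, -0.3, 154.6]
wrist_force: [-0.0, 0.5, 8.8]
width: 0.667
finger_force: 64.4
```

>>> step_arm(series=[[0, 0, 0, 0], [0, 0, 0, 0], [0, 0, 0, 0], [0, 0, 0.01, 0], [0, 0, 0.02, 0]])

```text
t: 8.9
tcp_pos: [502.3, 311.0, 65.5]
eef_rot: [-179.9, -0.4, 154.6]
wrist_force: [-0.5, 0.5, -4.0]
width: 0.667
finger_force: 65.2
```

```bash
python3 s.py
```

```text
t 8.9 p [502.3 311.   65.5] r 591.0 az 31.76 xdir 154.63
tilt out -0.35 left 0.26 world az 174.8
q [-38.6  57.1   8.1  90.8 -12.8  33.4  41.2] w 0.667 ff 65.2
F [-0.49  0.52 -4.02] T [ 0.059 -0.021  0.011] T_tool [-0.062  0.006 -0.011]
```

>>> step_arm(series=[[0, 0, 0.04, 0], [0, 0, 0.04, 0], [-0.004, -0.002, 0.04, 0.1], [-0.004, -0.002, 0.04, 0.1], [-0.004, -0.002, 0.04, 0.1]])

```text
t: 9.32
tcp_pos: [490.2, 304.6, 268.9]
eef_rot: [-179.9, -0.3, 172.1]
wrist_force: [1.2, 0.4, -3.6]
width: 0.663
finger_force: 66.2
```

>>> step_arm(series=[[-0.004, -0.003, 0.04, 0.1], [-0.004, -0.003, 0.04, 0.1], [-0.004, -0.003, 0.04, 0.1], [-0.004, -0.003, 0.04, 0.1], [-0.004, -0.002, 0.04, 0.1]])

```text
t: 9.73
tcp_pos: [469.5, 289.9, 469.1]
eef_rot: [-179.9, -0.3, -159.3]
wrist_force: [0.4, 0.5, -3.5]
width: 0.666
finger_force: 66.2
```

>>> step_arm(series=[[-0.004, -0.002, 0.04, 0.1], [-0.004, -0.002, 0.03, 0.098], [0, 0, 0, 0], [0, 0, 0, 0], [0, 0, 0, 0]])

```text
t: 10.15
tcp_pos: [462.3, 286.9, 535.2]
eef_rot: [-179.9, -0.4, -148.3]
wrist_force: [-0.1, 0.4, -3.7]
width: 0.668
finger_force: 66.5
```

```bash
python3 s.py
```

```text
t 10.15 p [462.3 286.9 535.2] r 544.0 az 31.82 xdir -148.27
tilt out -0.39 left -0.09 world az -134.5
q [-34.2  30.2  -2.5  47.5   1.4 102.8  85.6] w 0.668 ff 66.5
F [-0.13  0.38 -3.7 ] T [-0.03   0.091 -0.02 ] T_tool [-0.022  0.093  0.019]
```

>>> step_arm(series=[[0.024, 0.015, 0.03, 0], [0.024, 0.015, 0.03, 0], [0.024, 0.015, 0.03, 0], [0.024, 0.015, 0.03, 0], [0.024, 0.015, 0.03, 0]])

```text
t: 10.57
tcp_pos: [511.0, 315.8, 577.2]
eef_rot: [179.6, 4.6, -148.9]
wrist_force: [-0.2, -0.7, -4.5]
width: 0.663
finger_force: 66.5
```

>>> step_arm(series=[[0.024, 0.015, 0.03, 0], [0.024, 0.015, 0.03, 0], [0.024, 0.015, 0.03, 0], [0.024, 0.015, 0.03, 0], [0.024, 0.015, 0.03, 0]])

```text
t: 10.98
tcp_pos: [538.9, 334.3, 601.0]
eef_rot: [179.5, 12.3, -148.9]
wrist_force: [-0.5, -0.4, -3.9]
width: 0.666
finger_force: 66.5
```

```bash
python3 s.py
```

```text
t 10.9833 p [538.9 334.3 601. ] r 634.0 az 31.81 xdir -148.93
tilt out 12.22 left 0.37 world az 33.5
q [-36.5  42.   20.1  10.3 -17.4 115.9  88.9] w 0.666 ff 66.5
F [-0.46 -0.42 -3.86] T [-0.284  0.358 -0.016] T_tool [0.06  0.453 0.007]
```

>>> step_arm(series=[[0, 0, 0.041, 0], [0, 0, 0.041, 0], [0, 0, 0.041, 0], [0, 0, 0.041, 0], [0, 0, 0.041, 0]])

```text
t: 11.4
tcp_pos: [473.6, 294.0, 695.1]
eef_rot: [179.4, 18.6, -149.0]
wrist_force: [-0.4, -0.0, -3.6]
width: 0.663
finger_force: 66.5
```

>>> step_arm(series=[[0, 0, 0.041, 0], [0, 0, 0.041, 0], [0, 0, 0.041, 0], [0, 0, 0.041, 0], [0, 0, 0.041, 0]])

```text
t: 11.82
tcp_pos: [421.1, 261.8, 764.7]
eef_rot: [179.2, 25.6, -149.1]
wrist_force: [0.2, -0.2, -4.3]
width: 0.663
finger_force: 67.2
```

>>> step_arm(series=[[0, 0, 0.041, 0], [0, 0, 0.041, 0], [0, 0, 0.041, 0], [0, 0, 0.041, 0], [0, 0, 0.041, 0]])

```text
t: 12.23
tcp_pos: [380.2, 237.0, 821.6]
eef_rot: [179.0, 33.2, -149.1]
wrist_force: [-0.1, 1.0, -4.0]
width: 0.667
finger_force: 67.2
```

```bash
python3 s.py
```

```text
t 12.2333 p [380.2 237.  821.6] r 448.0 az 31.94 xdir -149.14
tilt out 31.34 left 0.39 world az 32.6
q [-43.3  16.2  21.9  15.3 -11.9 115.9  88.7] w 0.667 ff 67.2
F [-0.13  1.   -4.  ] T [-0.561  0.896  0.016] T_tool [ 0.01   1.058 -0.007]
```

>>> step_arm(series=[[0, 0, -0.03, -0.125], [0, 0, -0.03, -0.125], [0, 0, -0.03, -0.125], [0, 0, -0.03, -0.125], [0, 0, -0.03, -0.125]])

```text
t: 12.65
tcp_pos: [380.6, 241.4, 720.1]
eef_rot: [178.0, 32.8, -175.6]
wrist_force: [2.2, 0.7, -3.9]
width: 0.665
finger_force: 67.3
```

>>> step_arm(series=[[0, 0, -0.03, -0.125], [0, 0, -0.03, -0.125], [0, 0, -0.03, -0.125], [0, 0, -0.03, -0.125], [0, 0, -0.03, -0.125]])

```text
t: 13.07
tcp_pos: [380.4, 242.0, 571.0]
eef_rot: [178.0, 32.6, 148.8]
wrist_force: [1.3, 0.8, -3.4]
width: 0.665
finger_force: 67.3
```

>>> step_arm(series=[[0, 0, -0.01, -0.125], [0, 0, -0.01, -0.125], [0, 0, -0.01, -0.125], [0, 0, -0.01, -0.125], [0, 0, 0, -0.125]])

```text
t: 13.48
tcp_pos: [380.4, 242.8, 530.7]
eef_rot: [178.2, 32.6, 113.1]
wrist_force: [-0.8, 0.4, -4.4]
width: 0.667
finger_force: 67.1
```

>>> step_arm(series=[[0, 0, 0, -0.125], [0, 0, 0, -0.125], [0, 0, 0, -0.125], [0, 0, 0, -0.125], [0, 0, 0, -0.125]])

```text
t: 13.9
tcp_pos: [381.0, 242.8, 531.9]
eef_rot: [178.1, 32.6, 77.3]
wrist_force: [0.6, -0.3, -3.5]
width: 0.665
finger_force: 67.1
```

>>> step_arm(series=[[0, 0, 0, -0.125], [0, 0, 0, -0.125], [0, 0, 0, -0.125], [0, 0, 0, -0.125], [0, 0, 0, -0.125]])

```text
t: 14.32
tcp_pos: [362.9, 216.6, 487.9]
eef_rot: [176.6, 30.9, 41.5]
wrist_force: [1.0, -0.4, -4.7]
width: 0.666
finger_force: 67.7
```

```bash
python3 s.py
```

```text
t 14.3167 p [362.9 216.6 487.9] r 423.0 az 30.82 xdir 41.5
tilt out -28.19 left -8.82 world az -131.8
q [-51.7  34.5  30.7  62.   -3.7 115.9 -69.6] w 0.666 ff 67.7
F [ 1.   -0.39 -4.72] T [ 0.643 -0.735  0.071] T_tool [-0.041  0.978  0.001]
```

>>> step_arm(series=[[0, 0, -0.02, -0.1], [0, 0, -0.02, -0.1], [0, 0, -0.0, -0.1], [0.012, 0.007, 0.038, 0], [0.012, 0.007, 0.038, 0]])

```text
t: 14.73
tcp_pos: [367.2, 218.2, 462.5]
eef_rot: [176.6, 31.3, 24.7]
wrist_force: [-0.3, 0.8, -5.3]
width: 0.665
finger_force: 67.7
```

>>> step_arm(series=[[0.024, 0.014, 0.03, 0], [0.024, 0.014, 0.03, 0], [0.024, 0.014, 0.03, 0], [0.024, 0.014, 0.03, 0], [0.024, 0.014, 0.03, 0]])

```text
t: 15.15
tcp_pos: [408.6, 242.0, 490.7]
eef_rot: [177.4, 22.4, 25.4]
wrist_force: [0.2, 0.1, -4.3]
width: 0.662
finger_force: 67.7
```

>>> step_arm(series=[[0.024, 0.014, 0.03, 0], [0.024, 0.014, 0.03, 0], [0.024, 0.014, 0.03, 0], [0.024, 0.014, 0.03, 0], [0.024, 0.014, 0.03, 0]])

```text
t: 15.57
tcp_pos: [449.6, 264.9, 516.5]
eef_rot: [177.9, 13.3, 26.0]
wrist_force: [0.3, -0.1, -4.0]
width: 0.666
finger_force: 67.7
```

```bash
python3 s.py
```

```text
t 15.5667 p [449.6 264.9 516.5] r 522.0 az 30.51 xdir 25.95
tilt out -13.26 left -1.06 world az -144.9
q [-37.4  36.2  10.1  41.7  -4.9 115.9 -94. ] w 0.666 ff 67.7
F [ 0.34 -0.13 -4.  ] T [ 0.188 -0.282  0.025] T_tool [ 0.039  0.337 -0.023]
```

>>> step_arm(series=[[0.024, 0.014, 0.03, 0], [0.024, 0.014, 0.03, 0], [0.024, 0.014, 0.03, 0], [0.024, 0.014, 0.03, 0], [0.024, 0.014, 0.03, 0]])

```text
t: 15.98
tcp_pos: [486.7, 284.2, 537.7]
eef_rot: [178.4, 5.4, 26.2]
wrist_force: [0.6, 0.4, -3.5]
width: 0.668
finger_force: 67.7
```

>>> step_arm(series=[[0.024, 0.014, 0.03, 0], [0.024, 0.014, 0.03, 0], [0, 0, 0, 0], [0, 0, 0, 0], [0, 0, 0, 0]])

```text
t: 16.4
tcp_pos: [499.8, 290.9, 546.5]
eef_rot: [178.6, 2.5, 26.3]
wrist_force: [-0.3, 1.1, -3.8]
width: 0.66
finger_force: 67.7
```

```bash
python3 s.py
```

```text
t 16.4 p [499.8 290.9 546.5] r 578.0 az 30.2 xdir 26.28
tilt out -2.56 left -1.21 world az -124.6
q [-36.7  38.9  12.4  28.1  -7.1 115.9 -93.5] w 0.66 ff 67.7
F [-0.32  1.08 -3.77] T [ 0.01  -0.014 -0.048] T_tool [0.005 0.016 0.049]
```

>>> step_arm(series=[[0.018, 0.01, 0.035, 0], [0.018, 0.01, 0.035, 0], [0.018, 0.01, 0.035, 0], [0.018, 0.01, 0.035, 0], [0.018, 0.01, 0.035, 0]])

```text
t: 16.82
tcp_pos: [507.1, 290.9, 595.8]
eef_rot: [179.1, -5.6, 26.4]
wrist_force: [-0.0, 0.4, -3.6]
width: 0.667
finger_force: 67.5
```

>>> step_arm(series=[[0.018, 0.01, 0.035, 0], [0.018, 0.01, 0.035, 0], [0.018, 0.01, 0.035, 0], [0.018, 0.01, 0.035, 0], [0.018, 0.01, 0.035, 0]])

```text
t: 17.23
tcp_pos: [515.9, 292.8, 638.8]
eef_rot: [179.4, -13.2, 26.6]
wrist_force: [0.5, -0.1, -3.8]
width: 0.668
finger_force: 67.5
```

>>> step_arm(series=[[0, 0, 0.041, 0], [0, 0, 0.041, 0], [0, 0, 0.041, 0], [0, 0, 0.041, 0], [0, 0, 0.041, 0]])

```text
t: 17.65
tcp_pos: [455.9, 257.0, 720.4]
eef_rot: [179.7, -20.0, 26.6]
wrist_force: [-1.0, 1.0, -3.6]
width: 0.662
finger_force: 67.5
```

```bash
python3 s.py
```

```text
t 17.65 p [455.9 257.  720.4] r 523.0 az 29.41 xdir 26.59
tilt out 19.51 left -1.27 world az 25.7
q [-38.5  25.8  18.7  18.9 -10.  115.9 -92.4] w 0.662 ff 67.5
F [-1.01  1.02 -3.58] T [-0.26   0.475 -0.045] T_tool [-0.034 -0.541  0.032]
```

>>> step_arm(series=[[0, 0, 0.041, 0], [0, 0, 0.041, 0], [0, 0, 0.041, 0], [0, 0, 0.041, 0], [0, 0, 0.041, 0]])

```text
t: 18.07
tcp_pos: [409.3, 229.0, 782.9]
eef_rot: [179.9, -27.2, 26.6]
wrist_force: [-0.1, 0.1, -3.7]
width: 0.66
finger_force: 68.0
```

>>> step_arm(series=[[0, 0, -0.03, 0.125], [0, 0, -0.03, 0.125], [0, 0, -0.03, 0.125], [0, 0, -0.03, 0.125], [0, 0, -0.03, 0.125]])

```text
t: 18.48
tcp_pos: [411.7, 230.0, 669.1]
eef_rot: [179.9, -27.1, 54.6]
wrist_force: [1.8, 1.1, -3.2]
width: 0.667
finger_force: 68.0
```

>>> step_arm(series=[[0, -0.01, -0.03, 0.125], [0, -0.01, -0.03, 0.125], [0, -0.01, -0.03, 0.125], [0, -0.01, -0.03, 0.125], [0, -0.01, -0.02, 0.125]])

```text
t: 18.9
tcp_pos: [412.7, 184.8, 543.5]
eef_rot: [180.0, -26.8, 86.7]
wrist_force: [0.6, -0.1, -4.0]
width: 0.665
finger_force: 67.9
```

>>> step_arm(series=[[0, 0, 0, 0.125], [0, 0, 0, 0.125], [0, 0, 0, 0.125], [0, 0, 0, 0.125], [0, 0, 0, 0.125]])

```text
t: 19.32
tcp_pos: [413.5, 185.0, 544.9]
eef_rot: [179.9, -26.7, 122.5]
wrist_force: [-0.1, -0.1, -3.6]
width: 0.666
finger_force: 68.0
```

>>> step_arm(series=[[0, 0, 0, 0.125], [0, 0, 0, 0.125], [0, 0, 0, 0.125], [0, 0, 0, 0.125], [0, 0, 0, 0.125]])

```text
t: 19.73
tcp_pos: [412.9, 186.4, 542.0]
eef_rot: [-179.5, -26.9, 153.6]
wrist_force: [0.5, 1.3, -5.5]
width: 0.663
finger_force: 68.0
```

>>> step_arm(series=[[0, 0, 0, 0.125], [0, 0, 0, 0.125], [0, 0, 0, 0.125], [0, 0, 0, 0.125], [0, 0, 0, 0.125]])

```text
t: 20.15
tcp_pos: [394.0, 185.4, 511.6]
eef_rot: [-179.9, -26.4, -178.8]
wrist_force: [0.3, 0.4, -4.2]
width: 0.668
finger_force: 67.9
```

```bash
python3 s.py
```

```text
t 20.15 p [394.  185.4 511.6] r 435.0 az 25.2 xdir -178.83
tilt out -23.31 left 10.31 world az -178.7
q [-14.5  31.2 -19.8  57.   -4.1 115.9  56.5] w 0.668 ff 67.9
F [ 0.34  0.39 -4.15] T [ 0.097 -0.784  0.029] T_tool [-0.06  -0.786 -0.061]
```

>>> step_arm(series=[[0, 0, -0.02, 0.11], [0, 0, -0.02, 0.11], [0, 0, 0, 0.11], [0, 0, 0, 0.09], [0.025, 0.012, 0.03, 0]])

```text
t: 20.57
tcp_pos: [397.4, 189.2, 473.5]
eef_rot: [179.8, -26.9, -154.4]
wrist_force: [0.7, -0.2, -4.6]
width: 0.667
finger_force: 68.0
```

>>> step_arm(series=[[0.025, 0.012, 0.03, 0], [0.025, 0.012, 0.03, 0], [0.025, 0.012, 0.03, 0], [0.025, 0.012, 0.03, 0], [0.025, 0.012, 0.03, 0]])

```text
t: 20.98
tcp_pos: [435.6, 204.7, 493.4]
eef_rot: [-179.9, -21.5, -155.9]
wrist_force: [-0.6, 0.9, -3.8]
width: 0.667
finger_force: 67.9
```

>>> step_arm(series=[[0.025, 0.012, 0.03, 0], [0.025, 0.012, 0.03, 0], [0.025, 0.012, 0.03, 0], [0.025, 0.012, 0.03, 0], [0.025, 0.012, 0.03, 0]])

```text
t: 21.4
tcp_pos: [474.9, 226.4, 515.4]
eef_rot: [179.8, -13.1, -155.5]
wrist_force: [-0.2, -0.2, -3.5]
width: 0.662
finger_force: 68.0
```

```bash
python3 s.py
```

```text
t 21.4 p [474.9 226.4 515.4] r 526.0 az 25.49 xdir -155.53
tilt out -12.96 left 0.47 world az -156.6
q [-30.8  36.5   7.6  40.9  -5.2 115.9  88.6] w 0.662 ff 68.0
F [-0.23 -0.24 -3.5 ] T [ 0.19  -0.349  0.001] T_tool [-0.027 -0.397 -0.009]
```

>>> step_arm(series=[[0.025, 0.012, 0.03, 0], [0.025, 0.012, 0.03, 0], [0.025, 0.012, 0.03, 0], [0.025, 0.012, 0.03, 0], [0.025, 0.012, 0.03, 0]])

```text
t: 21.82
tcp_pos: [511.2, 245.0, 537.4]
eef_rot: [179.6, -5.2, -155.6]
wrist_force: [-1.4, 0.4, -2.9]
width: 0.662
finger_force: 68.0
```

>>> step_arm(series=[[0.025, 0.012, 0.03, 0], [0.025, 0.012, 0.03, 0], [0.025, 0.012, 0.03, 0], [0.013, 0.006, 0.015, 0], [0, 0, 0, 0]])

```text
t: 22.23
tcp_pos: [534.5, 256.6, 554.0]
eef_rot: [179.4, 0.2, -155.6]
wrist_force: [-0.4, 1.0, -4.7]
width: 0.662
finger_force: 68.0
```

```bash
python3 s.py
```

```text
t 22.2333 p [534.5 256.6 554. ] r 593.0 az 25.64 xdir -155.63
tilt out 0.26 left 0.57 world az 91.4
q [-30.5  39.7  10.5  24.4  -8.1 115.9  88.4] w 0.662 ff 68.0
F [-0.41  0.96 -4.67] T [-0.075  0.039 -0.02 ] T_tool [0.052 0.066 0.02 ]
```

>>> step_arm(series=[[-0.0035, 0.006, -0.04, -0.0966], [-0.0035, 0.006, -0.04, -0.0966], [-0.0035, 0.006, -0.04, -0.0966], [-0.0035, 0.006, -0.04, -0.0966], [-0.0035, 0.006, -0.04, -0.0966]])

```text
t: 22.65
tcp_pos: [521.1, 282.8, 387.6]
eef_rot: [179.4, 0.2, -178.8]
wrist_force: [3.0, 2.1, -4.4]
width: 0.667
finger_force: 68.0
```

>>> step_arm(series=[[-0.0035, 0.006, -0.04, -0.0966], [-0.0035, 0.006, -0.04, -0.0966], [-0.0035, 0.006, -0.04, -0.0966], [-0.0035, 0.006, -0.04, -0.0966], [0, 0, -0.03, 0]])

```text
t: 23.07
tcp_pos: [506.0, 308.0, 196.0]
eef_rot: [179.5, 0.0, 159.0]
wrist_force: [-0.0, 1.9, -4.7]
width: 0.668
finger_force: 67.8
```

>>> step_arm(series=[[0, 0, -0.03, 0], [0, 0, -0.03, 0], [0, 0, -0.01, 0], [0, 0, 0, 0], [0, 0, 0, 0]])

```text
t: 23.48
tcp_pos: [508.4, 307.2, 130.0]
eef_rot: [179.3, 0.2, 159.3]
wrist_force: [-0.2, -0.1, -3.5]
width: 0.663
finger_force: 67.7
```

```bash
python3 s.py
```

```text
t 23.4833 p [508.4 307.2 130. ] r 594.0 az 31.14 xdir 159.32
tilt out 0.62 left 0.28 world az 55.3
q [-41.7  52.   15.7  89.5 -19.5  40.6  52.4] w 0.663 ff 67.7
F [-0.2  -0.12 -3.47] T [ 0.006  0.024 -0.018] T_tool [0.002 0.024 0.018]
```

>>> step_arm(series=[[-0.005, 0.0045, -0.02, -0.082], [0, 0, -0.03, 0], [0, 0, -0.03, 0], [0, 0, -0.012, 0], [0, 0, -0.0015, 0]])

```text
t: 23.9
tcp_pos: [503.6, 311.8, 35.8]
eef_rot: [179.3, 0.2, 154.6]
wrist_force: [-0.4, -0.3, -3.1]
width: 0.667
finger_force: 72.4
```

```bash
python3 s.py
```

```text
t 23.9 p [503.6 311.8  35.8] r 592.0 az 31.77 xdir 154.63
tilt out 0.65 left 0.24 world az 52.0
q [-41.1  60.2  13.1  92.  -23.7  29.9  50.8] w 0.667 ff 72.4
F [-0.4  -0.28 -3.15] T [-0.019  0.044 -0.024] T_tool [0.036 0.031 0.024]
```

>>> step_arm(series=[[0, 0, -0.001, 0], [0, 0, -0.0005, 0], [0, 0, 0, 0], [0, 0, 0, 0], [0, 0, 0, 0]])

```text
t: 24.32
tcp_pos: [503.8, 312.0, 35.4]
eef_rot: [179.3, 0.2, 154.6]
wrist_force: [-0.6, 0.5, 9.4]
width: 0.669
finger_force: 73.8
```

>>> step_arm(series=[[0, 0, 0, 0], [0, 0, 0, 0], [0, 0, 0, 0], [0, 0, 0, 0], [0, 0, 0.01, 0]], fingers=100)

```text
t: 24.73
tcp_pos: [502.5, 311.3, 43.1]
eef_rot: [179.5, 0.1, 154.6]
wrist_force: [-0.4, -0.5, -0.6]
width: 0.997
finger_force: 0.0
```

>>> step_arm(series=[[0, 0, 0.03, 0], [0, 0, 0.04, 0], [0, -0.01, 0.04, 0], [0, -0.035, 0.01, 0], [0, -0.04, 0, 0]])

```text
t: 25.15
tcp_pos: [503.6, 227.7, 167.5]
eef_rot: [179.1, 0.3, 154.8]
wrist_force: [1.6, -0.3, -0.8]
width: 0.996
finger_force: 0.0
```

>>> step_arm(series=[[0.001, -0.04, 0, 0], [0.001, -0.04, 0, 0], [0.001, -0.04, 0, 0], [0.001, -0.04, 0, 0], [0.001, -0.027, 0, 0.01]])

```text
t: 25.57
tcp_pos: [507.9, 35.8, 165.0]
eef_rot: [179.4, 0.2, 155.0]
wrist_force: [1.1, -0.4, 0.2]
width: 0.999
finger_force: 0.0
```

```bash
python3 s.py;python3 - <<'E'
from plant import viewer
import cv2
c=viewer.read_camera("top"); cv2.imwrite("pics/t2.png",cv2.resize(c["pixels"][190:430,60:420,::-1],None,fx=2,fy=2))
E
```

```text
t 25.5667 p [507.9  35.8 165. ] r 509.0 az 4.03 xdir 155.03
tilt out 0.48 left 0.43 world az 46.1
q [-14.1  42.9  12.3 105.5 -16.3  32.9  73.8] w 0.999 ff 0.0
F [ 1.09 -0.42  0.23] T [-0.104 -0.074  0.006] T_tool [ 0.063 -0.111 -0.008]
```

View pics/t2.png

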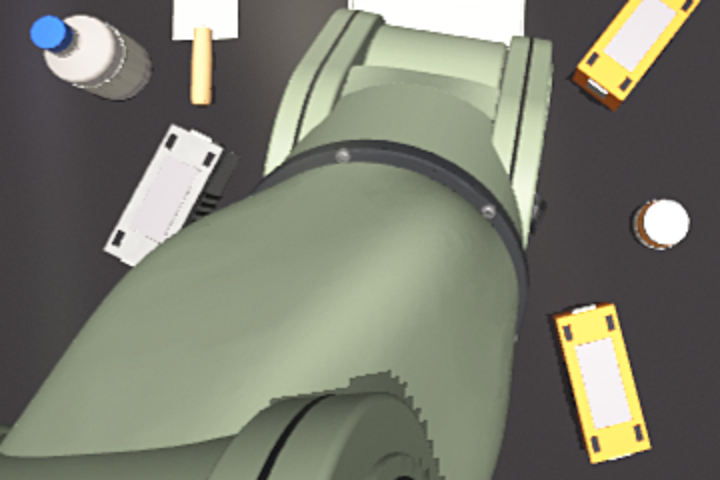

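The left case stands upright in its old place (crop about 165,195). Next is the middle case.

>>> step_arm(series=[[0.0005, 0.0035, -0.03, 0.005], [0, 0, -0.035, 0], [0, 0, -0.035, 0], [0, 0, -0.024, 0], [0, 0, -0.005, 0]])

```text
t: 26.03
tcp_pos: [507.4, 43.1, 32.4]
eef_rot: [179.5, -0.1, 155.5]
wrist_force: [-0.4, -0.0, 0.9]
width: 1.001
finger_force: 0.0
```

>>> step_arm(series=[[0, 0, 0, 0], [0, 0, 0, 0], [0, 0, 0, 0], [0, 0, 0, 0], [0, 0, 0, 0]], fingers=0)

```text
t: 26.45
tcp_pos: [509.4, 43.2, 37.1]
eef_rot: [179.3, 0.3, 155.5]
wrist_force: [-2.5, -0.4, 7.3]
width: 0.668
finger_force: 63.9
```

```bash
python3 s.py
```

```text
t 26.45 p [509.4  43.2  37.1] r 511.0 az 4.85 xdir 155.49
tilt out 0.58 left 0.49 world az 44.9
q [-11.2  56.    5.7 109.  -19.7  15.4  76.5] w 0.668 ff 63.9
F [-2.52 -0.43  7.34] T [-0.285  0.466  0.014] T_tool [ 0.452  0.306 -0.012]
```

>>> step_arm(series=[[0, 0, 0.03, 0], [0, 0, 0.04, 0], [0.002, 0, 0.04, 0.08], [0.005, 0, 0.04, 0.08], [0.005, 0, 0.04, 0.08]])

```text
t: 26.87
tcp_pos: [520.3, 43.0, 229.1]
eef_rot: [179.4, 0.3, 169.4]
wrist_force: [0.7, 1.3, -2.5]
width: 0.669
finger_force: 66.0
```

>>> step_arm(series=[[0.005, 0, 0.041, 0.09], [0.005, 0, 0.041, 0.09], [0.005, 0, 0.041, 0.08], [0.005, 0, 0.041, 0], [0.005, 0, 0.041, 0]])

```text
t: 27.28
tcp_pos: [544.4, 42.8, 434.5]
eef_rot: [179.4, 0.3, -175.9]
wrist_force: [0.7, 0.2, -1.4]
width: 0.663
finger_force: 66.0
```

>>> step_arm(series=[[0.005, 0, 0.04, 0], [0.005, 0, 0.04, 0], [0.005, 0, 0.035, 0], [0, 0, 0, 0], [0, 0, 0, 0]])

```text
t: 27.7
tcp_pos: [559.4, 43.1, 535.6]
eef_rot: [179.4, 0.3, -175.9]
wrist_force: [0.0, -0.1, -3.3]
width: 0.663
finger_force: 66.2
```

```bash
python3 s.py
```

```text
t 27.7 p [559.4  43.1 535.6] r 561.0 az 4.4 xdir -175.91
tilt out 0.33 left 0.64 world az 67.5
q [-10.6  32.5   9.3  43.6  -5.8 103.9  89.9] w 0.663 ff 66.2
F [ 0.01 -0.09 -3.25] T [-0.026 -0.017 -0.048] T_tool [ 0.027 -0.016  0.048]
```

>>> step_arm(series=[[0.028, 0.002, 0.03, 0], [0.028, 0.002, 0.03, 0], [0.028, 0.002, 0.03, 0], [0.028, 0.002, 0.03, 0], [0.028, 0.002, 0.03, 0]])

```text
t: 28.12
tcp_pos: [609.5, 47.3, 575.3]
eef_rot: [179.2, 5.6, -176.1]
wrist_force: [-0.5, 0.3, -2.7]
width: 0.664
finger_force: 66.0
```

>>> step_arm(series=[[0.02, 0.001, 0.036, 0], [0.02, 0.001, 0.036, 0], [0.02, 0.001, 0.036, 0], [0.02, 0.001, 0.036, 0], [0.02, 0.001, 0.036, 0]])

```text
t: 28.53
tcp_pos: [607.3, 45.5, 629.0]
eef_rot: [179.0, 13.4, -176.2]
wrist_force: [-0.1, 0.5, -2.7]
width: 0.663
finger_force: 66.0
```

>>> step_arm(series=[[0, 0, 0.041, 0], [0, 0, 0.041, 0], [0, 0, 0.041, 0], [0, 0, 0.041, 0], [0, 0, 0.041, 0]])

```text
t: 28.95
tcp_pos: [535.1, 40.9, 714.4]
eef_rot: [178.9, 20.0, -176.4]
wrist_force: [0.1, 0.6, -2.6]
width: 0.664
finger_force: 66.0
```

>>> step_arm(series=[[0, 0, 0.041, 0], [0, 0, 0.041, 0], [0, 0, 0.041, 0], [0, 0, 0.041, 0], [0, 0, 0.041, 0]])

```text
t: 29.37
tcp_pos: [478.0, 37.5, 779.3]
eef_rot: [178.7, 27.2, -176.5]
wrist_force: [-0.1, 0.4, -2.1]
width: 0.664
finger_force: 66.0
```

```bash
python3 s.py
```

```text
t 29.3667 p [478.   37.5 779.3] r 479.0 az 4.49 xdir -176.54
tilt out 26.16 left 0.88 world az 6.4
q [-13.3  19.8  17.5  17.5 -10.7 116.   88.6] w 0.664 ff 66.0
F [-0.13  0.35 -2.05] T [-0.074  0.679 -0.046] T_tool [0.05  0.681 0.042]
```

>>> step_arm(series=[[0, 0, -0.03, -0.125], [0, 0, -0.03, -0.125], [0, 0, -0.03, -0.125], [0, 0, -0.03, -0.125], [0, 0, -0.03, -0.125]])

```text
t: 29.78
tcp_pos: [481.0, 40.1, 667.4]
eef_rot: [178.1, 26.9, 155.4]
wrist_force: [2.2, 0.7, -2.0]
width: 0.666
finger_force: 66.0
```

>>> step_arm(series=[[-0.005, 0, -0.03, -0.125], [-0.005, 0, -0.03, -0.125], [-0.005, 0, -0.03, -0.125], [-0.005, 0, -0.03, -0.125], [-0.005, 0, -0.03, -0.125]])

```text
t: 30.2
tcp_pos: [456.1, 40.7, 517.2]
eef_rot: [178.1, 26.8, 119.6]
wrist_force: [0.9, 0.5, -3.4]
width: 0.668
finger_force: 66.0
```

>>> step_arm(series=[[-0.005, 0, -0.005, -0.125], [-0.005, 0, -0.005, -0.125], [-0.005, 0, -0.005, -0.125], [-0.005, 0, -0.005, -0.125], [-0.005, 0, -0.005, -0.125]])

```text
t: 30.62
tcp_pos: [431.7, 41.1, 493.0]
eef_rot: [178.2, 26.7, 83.8]
wrist_force: [-0.6, -0.3, -2.6]
width: 0.662
finger_force: 66.0
```

>>> step_arm(series=[[0, 0, 0, -0.125], [0, 0, 0, -0.125], [0, 0, 0, -0.125], [0, 0, 0, -0.125], [0, 0, 0, -0.125]])

```text
t: 31.03
tcp_pos: [432.1, 41.1, 493.2]
eef_rot: [178.2, 26.7, 48.0]
wrist_force: [-0.5, 0.3, -3.0]
width: 0.668
finger_force: 66.0
```

>>> step_arm(series=[[0, 0, 0, -0.125], [0, 0, 0, -0.125], [0, 0, 0, -0.125], [0, 0, 0, -0.125], [0, 0, 0, -0.125]])

```text
t: 31.45
tcp_pos: [432.4, 39.7, 492.7]
eef_rot: [178.0, 26.8, 12.8]
wrist_force: [0.3, -0.1, -4.6]
width: 0.666
finger_force: 66.0
```

```bash
python3 s.py
```

```text
t 31.45 p [432.4  39.7 492.7] r 434.0 az 5.24 xdir 12.78
tilt out -25.33 left -5.37 world az -162.8
q [-29.5  36.5  45.7  60.4 -12.4 115.9 -64.5] w 0.666 ff 66.0
F [ 0.31 -0.13 -4.6 ] T [ 0.153 -0.793  0.008] T_tool [-0.027  0.806  0.032]
```

>>> step_arm(series=[[0, 0, -0.01, -0.105], [0, 0, -0.0, -0.105], [0.028, 0.003, 0.03, 0], [0.028, 0.003, 0.03, 0], [0.028, 0.003, 0.03, 0]])

```text
t: 31.87
tcp_pos: [443.3, 39.4, 481.2]
eef_rot: [178.1, 27.4, 1.6]
wrist_force: [0.5, -0.2, -3.4]
width: 0.666
finger_force: 66.0
```

>>> step_arm(series=[[0.028, 0.003, 0.03, 0], [0.028, 0.003, 0.03, 0], [0.028, 0.003, 0.03, 0], [0.028, 0.003, 0.03, 0], [0.028, 0.003, 0.03, 0]])

```text
t: 32.28
tcp_pos: [485.7, 44.3, 495.5]
eef_rot: [178.4, 20.4, 1.9]
wrist_force: [-0.4, -0.1, -2.7]
width: 0.662
finger_force: 66.0
```

>>> step_arm(series=[[0.028, 0.003, 0.03, 0], [0.028, 0.003, 0.03, 0], [0.028, 0.003, 0.03, 0], [0.028, 0.003, 0.03, 0], [0.028, 0.003, 0.03, 0]])

```text
t: 32.7
tcp_pos: [529.8, 49.9, 514.3]
eef_rot: [178.9, 12.5, 2.1]
wrist_force: [-0.7, 0.2, -2.4]
width: 0.668
finger_force: 66.0
```

```bash
python3 s.py
```

```text
t 32.7 p [529.8  49.9 514.3] r 532.0 az 5.38 xdir 2.13
tilt out -12.47 left -0.4 world az -172.8
q [-11.6  37.1   9.5  39.8  -5.4 115.9 -92.9] w 0.668 ff 66.0
F [-0.7   0.22 -2.41] T [ 0.034 -0.373  0.024] T_tool [ 0.014  0.375 -0.021]
```

>>> step_arm(series=[[0.028, 0.003, 0.03, 0], [0.028, 0.003, 0.03, 0], [0.028, 0.003, 0.03, 0], [0.028, 0.003, 0.03, 0], [0.028, 0.003, 0.03, 0]])

```text
t: 33.12
tcp_pos: [570.3, 54.7, 536.5]
eef_rot: [179.3, 4.6, 2.3]
wrist_force: [-1.1, -0.1, -1.9]
width: 0.662
finger_force: 66.0
```

>>> step_arm(series=[[0.028, 0.003, 0.03, 0], [0.028, 0.003, 0.03, 0], [0.028, 0.003, 0.03, 0], [0, 0, 0, 0], [0, 0, 0, 0]])

```text
t: 33.53
tcp_pos: [592.0, 57.3, 550.5]
eef_rot: [179.6, 0.0, 2.3]
wrist_force: [-0.8, -0.0, -2.3]
width: 0.667
finger_force: 66.1
```

```bash
python3 s.py
```

```text
t 33.5333 p [592.   57.3 550.5] r 595.0 az 5.53 xdir 2.31
tilt out -0.03 left -0.44 world az -89.0
q [-11.2  40.2  12.1  24.3  -8.1 115.9 -93.2] w 0.667 ff 66.1
F [-0.83 -0.   -2.28] T [-0.025 -0.006  0.004] T_tool [-0.025  0.005 -0.004]
```

>>> step_arm(series=[[0.02, 0.002, 0.036, 0], [0.02, 0.002, 0.036, 0], [0.02, 0.002, 0.036, 0], [0.02, 0.002, 0.036, 0], [0.02, 0.002, 0.036, 0]])

```text
t: 33.95
tcp_pos: [592.3, 57.0, 604.4]
eef_rot: [180.0, -8.0, 2.3]
wrist_force: [-0.1, 0.6, -3.0]
width: 0.666
finger_force: 66.0
```

>>> step_arm(series=[[0.016, 0.001, 0.038, 0], [0.016, 0.001, 0.038, 0], [0.016, 0.001, 0.038, 0], [0.016, 0.001, 0.038, 0], [0.016, 0.001, 0.038, 0]])

```text
t: 34.37
tcp_pos: [580.2, 52.8, 661.4]
eef_rot: [-179.6, -15.6, 2.3]
wrist_force: [-0.3, -0.1, -2.3]
width: 0.665
finger_force: 66.0
```

>>> step_arm(series=[[0, 0, 0.041, 0], [0, 0, 0.041, 0], [0, 0, 0.041, 0], [0, 0, 0.041, 0], [0, 0, 0.041, 0]])

```text
t: 34.78
tcp_pos: [513.1, 46.2, 738.6]
eef_rot: [-179.3, -22.4, 2.2]
wrist_force: [0.2, 0.0, -1.9]
width: 0.664
finger_force: 66.0
```

>>> step_arm(series=[[0, 0, 0.041, 0], [0, 0, 0.041, 0], [0, 0, 0.041, 0], [0, 0, 0.0, 0.12], [0, 0, -0.03, 0.12]])

```text
t: 35.2
tcp_pos: [481.9, 43.2, 764.1]
eef_rot: [-179.1, -27.0, 12.9]
wrist_force: [3.0, 0.2, -1.3]
width: 0.665
finger_force: 66.1
```

```bash
python3 s.py
```

```text
t 35.2 p [481.9  43.2 764.1] r 484.0 az 5.13 xdir 12.91
tilt out 25.66 left 4.37 world az 14.8
q [-12.5  17.8  16.8  25.8 -13.6 110.3 -82.3] w 0.665 ff 66.1
F [ 2.98  0.18 -1.3 ] T [-0.203  0.452 -0.021] T_tool [-0.096 -0.487 -0.018]
```

>>> step_arm(series=[[0, 0, -0.03, 0.125], [0, 0, -0.03, 0.125], [0, 0, -0.03, 0.125], [0, 0, -0.03, 0.125], [0, 0, -0.03, 0.125]])

```text
t: 35.62
tcp_pos: [482.6, 42.7, 627.8]
eef_rot: [-179.1, -26.6, 44.9]
wrist_force: [1.6, 1.1, -2.3]
width: 0.668
finger_force: 66.0
```

>>> step_arm(series=[[-0.005, 0, -0.03, 0.125], [-0.005, 0, -0.03, 0.125], [-0.005, 0, -0.03, 0.125], [-0.005, 0, -0.03, 0.125], [-0.005, 0, -0.01, 0.125]])

```text
t: 36.03
tcp_pos: [457.6, 42.3, 495.5]
eef_rot: [-178.8, -26.5, 80.5]
wrist_force: [0.8, -0.2, -1.9]
width: 0.664
finger_force: 65.9
```

>>> step_arm(series=[[-0.005, 0, -0.005, 0.125], [-0.005, 0, -0.005, 0.125], [-0.005, 0, -0.005, 0.125], [-0.005, 0, -0.005, 0.125], [-0.005, 0, -0.005, 0.125]])

```text
t: 36.45
tcp_pos: [433.6, 42.3, 473.3]
eef_rot: [-179.1, -26.5, 116.4]
wrist_force: [-0.2, -1.0, -2.7]
width: 0.666
finger_force: 66.0
```

>>> step_arm(series=[[0, 0, 0, 0.125], [0, 0, 0, 0.125], [0, 0, 0, 0.125], [0, 0, -0.005, 0.125], [0, 0, -0.005, 0.125]])

```text
t: 36.87
tcp_pos: [434.0, 42.5, 463.3]
eef_rot: [-179.0, -26.4, 152.3]
wrist_force: [0.2, -0.8, -2.6]
width: 0.665
finger_force: 66.0
```

>>> step_arm(series=[[0, 0, 0, 0.125], [0, 0, 0, 0.125], [0, 0, 0, 0.125], [0, 0, 0, 0.125], [0, 0, 0, 0]])

```text
t: 37.28
tcp_pos: [433.7, 43.9, 463.3]
eef_rot: [-179.1, -26.5, -178.9]
wrist_force: [-0.2, 0.7, -2.5]
width: 0.663
finger_force: 66.1
```

```bash
python3 s.py
```

```text
t 37.2833 p [433.7  43.9 463.3] r 436.0 az 5.79 xdir -178.86
tilt out -25.52 left 1.15 world az -176.8
q [  1.   32.7 -20.7  63.9   4.3 110.8  72.9] w 0.663 ff 66.1
F [-0.18  0.71 -2.49] T [ 0.101 -0.703 -0.024] T_tool [-0.088 -0.705 -0.006]
```

>>> step_arm(series=[[0.01, 0.001, 0.04, 0.045], [0.028, 0.003, 0.03, 0], [0.028, 0.003, 0.03, 0], [0.028, 0.003, 0.03, 0], [0.028, 0.003, 0.03, 0]])

```text
t: 37.7
tcp_pos: [476.6, 47.8, 490.6]
eef_rot: [-179.4, -22.2, -179.2]
wrist_force: [-0.5, -0.4, -3.1]
width: 0.667
finger_force: 66.1
```

>>> step_arm(series=[[0.028, 0.003, 0.03, 0], [0.028, 0.003, 0.03, 0], [0.028, 0.003, 0.03, 0], [0.028, 0.003, 0.03, 0], [0.028, 0.003, 0.03, 0]])

```text
t: 38.12
tcp_pos: [520.9, 56.0, 510.0]
eef_rot: [179.6, -14.2, -179.1]
wrist_force: [-0.8, -0.1, -1.7]
width: 0.667
finger_force: 66.0
```

>>> step_arm(series=[[0.028, 0.003, 0.03, 0], [0.028, 0.003, 0.03, 0], [0.028, 0.003, 0.03, 0], [0.028, 0.003, 0.03, 0], [0.028, 0.003, 0.03, 0]])

```text
t: 38.53
tcp_pos: [561.9, 62.9, 531.6]
eef_rot: [178.7, -6.4, -179.2]
wrist_force: [1.1, -0.4, -2.4]
width: 0.667
finger_force: 66.0
```

```bash
python3 s.py
```

```text
t 38.5333 p [561.9  62.9 531.6] r 565.0 az 6.39 xdir -179.24
tilt out -6.22 left 1.88 world az 169.6
q [-10.3  38.5   6.7  31.9  -6.5 115.9  83.4] w 0.667 ff 66.0
F [ 1.12 -0.37 -2.4 ] T [-0.083 -0.153  0.027] T_tool [ 0.088 -0.152 -0.02 ]
```

>>> step_arm(series=[[0, 0, -0.01, 0.1], [0, 0, -0.0, 0.1], [0, 0, 0.01, 0.09], [0.028, 0.003, 0.03, 0], [0.028, 0.003, 0.03, 0]])

```text
t: 38.95
tcp_pos: [576.6, 64.4, 540.3]
eef_rot: [179.4, -3.2, -162.6]
wrist_force: [-0.2, -0.0, -2.0]
width: 0.669
finger_force: 66.0
```

>>> step_arm(series=[[0.028, 0.003, 0.03, 0], [0.028, 0.003, 0.03, 0], [0, 0, 0, 0], [0, 0, 0, 0], [0, 0, 0, 0]])

```text
t: 39.37
tcp_pos: [590.5, 65.6, 549.2]
eef_rot: [-180.0, -0.3, -162.5]
wrist_force: [-0.1, 0.4, -2.0]
width: 0.668
finger_force: 66.1
```

```bash
python3 s.py
```

```text
t 39.3667 p [590.5  65.6 549.2] r 594.0 az 6.34 xdir -162.52
tilt out -0.29 left -0.07 world az -160.0
q [-11.7  40.2  11.5  24.5  -8.1 115.9 101. ] w 0.668 ff 66.1
F [-0.11  0.44 -1.99] T [-0.024  0.021  0.029] T_tool [ 0.017  0.027 -0.029]
```

>>> step_arm(series=[[-0.008, -0.0026, -0.04, -0.0916], [-0.008, -0.0026, -0.04, -0.0916], [-0.008, -0.0026, -0.04, -0.0916], [-0.008, -0.0026, -0.04, -0.0916], [-0.008, -0.0026, -0.04, -0.0916]])

```text
t: 39.78
tcp_pos: [566.0, 57.8, 406.5]
eef_rot: [179.9, -0.2, 178.5]
wrist_force: [3.4, 0.4, -3.1]
width: 0.664
finger_force: 66.0
```

>>> step_arm(series=[[-0.008, -0.0026, -0.04, -0.0916], [-0.008, -0.0026, -0.04, -0.0916], [-0.008, -0.0026, -0.04, -0.0916], [-0.008, -0.0026, -0.04, 0], [-0.008, -0.0026, -0.03, 0]])

```text
t: 40.2
tcp_pos: [525.1, 45.0, 214.8]
eef_rot: [-180.0, -0.4, 162.9]
wrist_force: [0.4, -0.2, -2.8]
width: 0.664
finger_force: 66.0
```

>>> step_arm(series=[[-0.002, 0, -0.03, 0], [0, 0, -0.01, 0], [0, 0, 0, 0], [0, 0, 0, 0], [0, 0, 0, 0]])

```text
t: 40.62
tcp_pos: [525.4, 45.1, 178.3]
eef_rot: [179.9, -0.2, 163.0]
wrist_force: [0.2, 0.3, -1.7]
width: 0.666
finger_force: 65.8
```

```bash
python3 s.py
```

```text
t 40.6167 p [525.4  45.1 178.3] r 527.0 az 4.91 xdir 162.97
tilt out -0.13 left 0.15 world az 136.0
q [-16.   43.3  14.4 100.5 -16.2  38.4  80.4] w 0.666 ff 65.8
F [ 0.21  0.33 -1.72] T [ 0.015 -0.005 -0.015] T_tool [-0.015 -0.     0.015]
```

>>> step_arm(series=[[-0.009, -0.003, -0.03, -0.066], [-0.0085, -0.0026, -0.03, -0.066], [0, 0, -0.035, 0], [0, 0, -0.03, 0], [0, 0, -0.016, 0]])

```text
t: 41.03
tcp_pos: [507.2, 39.2, 34.8]
eef_rot: [180.0, -0.3, 155.4]
wrist_force: [-13.4, -4.2, 102.3]
width: 0.67
finger_force: 80.7
```

>>> step_arm(series=[[0, 0, -0.001, 0], [0, 0, 0, 0], [0, 0, 0, 0], [0, 0, 0, 0], [0, 0, 0, 0]])

```text
t: 41.45
tcp_pos: [507.9, 39.7, 36.0]
eef_rot: [179.9, -0.2, 155.5]
wrist_force: [0.0, 0.3, -1.7]
width: 0.661
finger_force: 75.7
```

```bash
python3 s.py
```

```text
t 41.45 p [507.9  39.7  36. ] r 509.0 az 4.47 xdir 155.46
tilt out -0.12 left 0.17 world az 128.8
q [-12.1  56.3   7.7 108.7 -23.6  16.7  80.4] w 0.661 ff 75.7
F [ 0.04  0.3  -1.67] T [-0.005  0.031  0.013] T_tool [ 0.018  0.026 -0.013]
```

>>> step_arm(series=[[0, 0, -0.0005, 0], [0, 0, 0, 0], [0, 0, 0, 0], [0, 0, 0.01, 0], [0, 0, 0.035, 0]], fingers=100)

```text
t: 41.87
tcp_pos: [506.1, 39.3, 77.8]
eef_rot: [-179.9, -0.5, 155.4]
wrist_force: [-0.3, -0.1, -0.3]
width: 1.007
finger_force: 0.0
```

>>> step_arm(series=[[0, 0, 0.04, 0], [0, 0, 0.04, 0], [0, -0.01, 0.02, -0.125], [-0.005, -0.03, 0, -0.125], [-0.005, -0.031, 0, -0.125]])

```text
t: 42.28
tcp_pos: [497.8, -31.3, 181.7]
eef_rot: [179.8, -0.2, 133.8]
wrist_force: [0.5, -0.7, -0.5]
width: 1.004
finger_force: 0.0
```

>>> step_arm(series=[[-0.005, -0.031, 0, -0.125], [-0.005, -0.031, 0, -0.125], [-0.005, -0.031, 0, -0.125], [-0.005, -0.031, 0, -0.125], [-0.005, -0.031, 0, -0.125]])

```text
t: 42.7
tcp_pos: [472.1, -187.8, 180.7]
eef_rot: [179.9, -0.3, 97.8]
wrist_force: [-0.3, 0.9, -0.3]
width: 1.001
finger_force: 0.0
```

>>> step_arm(series=[[-0.005, -0.031, 0, -0.125], [-0.005, -0.031, 0, -0.125], [-0.005, -0.031, 0, -0.125], [-0.005, -0.031, 0, -0.125], [-0.005, -0.03, 0, -0.125]])

```text
t: 43.12
tcp_pos: [447.0, -341.9, 180.7]
eef_rot: [179.9, -0.3, 62.0]
wrist_force: [0.5, -0.3, 0.5]
width: 1.0
finger_force: 0.0
```

```bash
python3 s.py
```

```text
t 43.1167 p [ 447.  -341.9  180.7] r 563.0 az -37.41 xdir 61.99
tilt out 0.05 left 0.29 world az 43.1
q [ 15.7  50.4  39.   93.5 -39.3  50.6  42.5] w 1.0 ff 0.0
F [ 0.5  -0.31  0.55] T [0.028 0.044 0.01 ] T_tool [ 0.052  0.004 -0.01 ]
```

>>> step_arm(series=[[0.001, 0.01, -0.015, -0.125], [0, 0, -0.015, -0.125], [0, 0, -0.015, -0.125], [0, 0, -0.015, -0.125], [0, 0, -0.005, -0.125]])

```text
t: 43.53
tcp_pos: [448.3, -329.8, 113.8]
eef_rot: [-180.0, -0.3, 26.2]
wrist_force: [-0.4, 0.2, -0.8]
width: 1.001
finger_force: 0.0
```

```bash
python3 s.py
```

```text
t 43.5333 p [ 448.3 -329.8  113.8] r 557.0 az -36.34 xdir 26.17
tilt out 0.09 left 0.25 world az 33.9
q [ 12.7  58.   43.6  98.1 -53.5  47.1  18.2] w 1.001 ff 0.0
F [-0.36  0.21 -0.78] T [ 0.025  0.026 -0.024] T_tool [ 0.034 -0.013  0.024]
```

>>> step_arm(series=[[-0.0003, -0.002, -0.03, -0.033], [0, 0, -0.03, 0], [0, 0, -0.015, 0], [0, 0, -0.004, 0], [0, 0, 0, 0]])

```text
t: 43.95
tcp_pos: [448.2, -332.3, 35.9]
eef_rot: [180.0, -0.3, 24.6]
wrist_force: [0.9, -0.9, 0.3]
width: 0.997
finger_force: 0.0
```

>>> step_arm(series=[[0, 0, 0, 0], [0, 0, 0, 0], [0, 0, 0, 0], [0, 0, 0, 0], [0, 0, 0, 0]], fingers=0)

```text
t: 44.37
tcp_pos: [448.6, -332.5, 37.3]
eef_rot: [179.9, -0.3, 24.7]
wrist_force: [-2.7, 3.9, 16.3]
width: 0.671
finger_force: 61.9
```

```bash
python3 s.py
```

```text
t 44.3667 p [ 448.6 -332.5   37.3] r 558.0 az -36.54 xdir 24.65
tilt out 0.24 left 0.23 world az 7.4
q [ 15.3  64.2  37.8  99.3 -60.9  39.5  22.7] w 0.671 ff 61.9
F [-2.67  3.95 16.3 ] T [1.182e+00 6.450e-01 1.000e-03] T_tool [ 1.343 -0.093  0.006]
```

>>> step_arm(series=[[0, 0, 0.025, 0], [0, 0, 0.04, 0], [0, 0, 0.041, -0.1], [0, 0, 0.041, -0.1], [0, 0, 0.041, -0.1]])

```text
t: 44.78
tcp_pos: [447.8, -332.1, 226.6]
eef_rot: [179.9, -0.3, 7.1]
wrist_force: [1.0, 0.0, -2.8]
width: 0.67
finger_force: 66.5
```

>>> step_arm(series=[[0, 0, 0.041, -0.12], [0, 0, 0.041, -0.12], [0, 0, 0.041, -0.12], [0, 0, 0.041, -0.12], [0, 0, 0.041, -0.12]])

```text
t: 45.2
tcp_pos: [447.5, -331.7, 431.6]
eef_rot: [179.9, -0.3, -27.3]
wrist_force: [1.4, -1.5, -2.6]
width: 0.662
finger_force: 66.5
```

>>> step_arm(series=[[0, 0, 0.041, -0.12], [0, 0, 0.04, -0.05], [0, 0, 0.025, 0], [0, 0, 0, 0], [0, 0, 0, 0]])

```text
t: 45.62
tcp_pos: [447.4, -332.9, 535.7]
eef_rot: [179.9, -0.4, -36.7]
wrist_force: [0.3, 0.0, -2.8]
width: 0.664
finger_force: 66.7
```

```bash
python3 s.py
```

```text
t 45.6167 p [ 447.4 -332.9  535.7] r 558.0 az -36.65 xdir -36.7
tilt out 0.36 left -0.07 world az -46.9
q [ 13.9  42.   73.5  45.4 -44.2 112.3 -65. ] w 0.664 ff 66.7
F [ 0.3   0.03 -2.79] T [-0.037  0.047 -0.075] T_tool [-0.058 -0.015  0.074]
```

>>> step_arm(series=[[0.022, -0.017, 0.03, 0], [0.022, -0.017, 0.03, 0], [0.022, -0.017, 0.03, 0], [0.022, -0.017, 0.03, 0], [0.022, -0.017, 0.03, 0]])

```text
t: 46.03
tcp_pos: [458.7, -339.9, 523.9]
eef_rot: [179.3, 5.8, -35.0]
wrist_force: [0.7, 0.1, -2.4]
width: 0.667
finger_force: 66.5
```

>>> step_arm(series=[[0.016, -0.012, 0.036, 0], [0.016, -0.012, 0.036, 0], [0.016, -0.012, 0.036, 0], [0.016, -0.012, 0.036, 0], [0.016, -0.012, 0.036, 0]])

```text
t: 46.45
tcp_pos: [459.8, -343.5, 571.7]
eef_rot: [178.9, -0.6, -34.8]
wrist_force: [-0.8, 0.1, -2.5]
width: 0.665
finger_force: 66.5
```

```bash
python3 s.py
```

```text
t 46.45 p [ 459.8 -343.5  571.7] r 574.0 az -36.76 xdir -34.76
tilt out 0.68 left -1.07 world az -94.4
q [ 30.1  37.   13.1  26.9  -7.6 115.9 -87.6] w 0.665 ff 66.5
F [-0.76  0.06 -2.53] T [-0.032  0.045  0.048] T_tool [-0.051 -0.018 -0.048]
```

>>> step_arm(series=[[0.02, -0.015, 0.033, 0], [0.02, -0.015, 0.033, 0], [0.02, -0.015, 0.033, 0], [0.02, -0.015, 0.033, 0], [0.02, -0.015, 0.033, 0]])

```text
t: 46.87
tcp_pos: [479.6, -359.9, 605.1]
eef_rot: [178.5, -8.6, -34.6]
wrist_force: [0.5, 0.2, -2.9]
width: 0.666
finger_force: 66.5
```

>>> step_arm(series=[[0.006, -0.004, 0.04, 0], [0.006, -0.004, 0.04, 0], [0.006, -0.004, 0.04, 0], [0.006, -0.004, 0.04, 0], [0.006, -0.004, 0.04, 0]])

```text
t: 47.28
tcp_pos: [443.5, -332.2, 680.0]
eef_rot: [178.2, -15.7, -34.4]
wrist_force: [-0.5, -0.9, -2.5]
width: 0.667
finger_force: 66.5
```

>>> step_arm(series=[[0, 0, 0.041, 0], [0, 0, 0.041, 0], [0, 0, 0.041, 0], [0, 0, 0.041, 0], [0, 0, 0.041, 0]])

```text
t: 47.7
tcp_pos: [393.2, -296.4, 750.5]
eef_rot: [177.8, -22.8, -34.1]
wrist_force: [1.1, 0.0, -1.7]
width: 0.666
finger_force: 66.5
```

```bash
python3 s.py
```

```text
t 47.7 p [ 393.2 -296.4  750.5] r 492.0 az -37.01 xdir -34.13
tilt out 22.26 left -1.12 world az -39.9
q [ 26.4  21.8  19.7  20.1  -9.5 115.9 -87.1] w 0.666 ff 66.5
F [ 1.14  0.03 -1.71] T [ 0.397  0.492 -0.009] T_tool [ 0.045 -0.631  0.004]
```

>>> step_arm(series=[[0, 0, 0.041, 0], [0, 0, 0.041, 0], [0, 0, 0.041, 0], [0, 0, -0.01, 0.125], [0, 0, -0.03, 0.125]])

```text
t: 48.12
tcp_pos: [369.9, -280.2, 758.2]
eef_rot: [177.4, -27.3, -22.0]
wrist_force: [1.1, -3.1, -2.1]
width: 0.667
finger_force: 66.6
```

>>> step_arm(series=[[0, 0, -0.03, 0.125], [0, 0, -0.03, 0.125], [0, 0, -0.03, 0.125], [0, 0, -0.03, 0.125], [0, 0, -0.03, 0.125]])

```text
t: 48.53
tcp_pos: [369.9, -280.7, 614.7]
eef_rot: [177.4, -27.1, 11.9]
wrist_force: [2.1, -0.6, -2.6]
width: 0.665
finger_force: 66.5
```

>>> step_arm(series=[[-0.004, 0.003, -0.03, 0.125], [-0.004, 0.003, -0.03, 0.125], [-0.004, 0.003, -0.03, 0.125], [-0.004, 0.003, -0.03, 0.125], [0, 0, -0.02, 0.125]])

```text
t: 48.95
tcp_pos: [353.5, -268.7, 473.8]
eef_rot: [177.5, -27.0, 47.6]
wrist_force: [-0.1, -1.0, -3.1]
width: 0.666
finger_force: 66.4
```

>>> step_arm(series=[[0, 0, 0, 0.125], [0, 0, 0, 0.125], [0, 0, 0, 0.125], [0, 0, 0, 0.125], [0, 0, 0, 0.125]])

```text
t: 49.37
tcp_pos: [354.6, -269.6, 475.6]
eef_rot: [177.5, -26.9, 83.4]
wrist_force: [-0.3, 0.7, -2.9]
width: 0.666
finger_force: 66.5
```

>>> step_arm(series=[[0, 0, 0, 0.125], [0, 0, 0, 0.125], [0, 0, 0, 0.125], [0, 0, 0, 0.125], [0, 0, 0, 0.125]])

```text
t: 49.78
tcp_pos: [354.9, -269.5, 475.5]
eef_rot: [177.5, -26.9, 119.2]
wrist_force: [-0.5, 0.3, -2.7]
width: 0.664
finger_force: 66.5
```

```bash
python3 s.py
```

```text
t 49.7833 p [ 354.9 -269.5  475.5] r 446.0 az -37.21 xdir 119.25
tilt out -22.77 left 12.64 world az 113.7
q [ 44.9  31.9  -9.6  62.3  -8.8 109.5  63. ] w 0.664 ff 66.5
F [-0.54  0.27 -2.66] T [-0.685 -0.309  0.091] T_tool [ 0.099 -0.746 -0.085]
```

>>> step_arm(series=[[0, 0, 0, 0.125], [0, 0, 0, 0.125], [0, 0, 0, 0.125], [0, 0, 0, 0.125], [0.02, -0.015, 0.033, 0]])

```text
t: 50.2
tcp_pos: [359.1, -269.1, 477.3]
eef_rot: [177.1, -26.9, 148.6]
wrist_force: [0.8, -0.6, -3.8]
width: 0.665
finger_force: 66.5
```

>>> step_arm(series=[[0.022, -0.017, 0.03, 0], [0.022, -0.017, 0.03, 0], [0.022, -0.017, 0.03, 0], [0.022, -0.017, 0.03, 0], [0.022, -0.017, 0.03, 0]])

```text
t: 50.62
tcp_pos: [385.0, -298.1, 498.2]
eef_rot: [178.7, -20.1, 145.8]
wrist_force: [-2.9, -4.7, -3.2]
width: 0.67
finger_force: 66.5
```

>>> step_arm(series=[[0.022, -0.017, 0.03, 0], [0.022, -0.017, 0.03, 0], [0.022, -0.017, 0.03, 0], [0.022, -0.017, 0.03, 0], [0.022, -0.017, 0.03, 0]])

```text
t: 51.03
tcp_pos: [424.0, -320.2, 517.8]
eef_rot: [178.4, -12.1, 146.8]
wrist_force: [-0.3, -0.4, -3.2]
width: 0.665
finger_force: 66.5
```

>>> step_arm(series=[[0.022, -0.017, 0.03, 0], [0.022, -0.017, 0.03, 0], [0.022, -0.017, 0.03, 0], [0.022, -0.017, 0.03, 0], [0.022, -0.017, 0.03, 0]])

```text
t: 51.45
tcp_pos: [456.2, -344.7, 540.1]
eef_rot: [178.9, -4.2, 146.6]
wrist_force: [-0.4, 0.5, -3.0]
width: 0.664
finger_force: 66.5
```

```bash
python3 s.py
```

```text
t 51.45 p [ 456.2 -344.7  540.1] r 572.0 az -37.07 xdir 146.61
tilt out -4.25 left 0.83 world az 131.9
q [ 32.3  38.6   8.7  30.   -6.8 115.9  93.2] w 0.664 ff 66.5
F [-0.36  0.45 -2.96] T [-0.046 -0.104  0.056] T_tool [-0.014 -0.111 -0.059]
```

>>> step_arm(series=[[0.022, -0.017, 0.03, 0], [0.022, -0.017, 0.03, 0], [0.022, -0.017, 0.03, 0], [0.02, -0.015, 0.033, 0], [0.02, -0.015, 0.033, 0]])

```text
t: 51.87
tcp_pos: [480.6, -362.4, 569.7]
eef_rot: [179.3, 3.7, 146.5]
wrist_force: [-0.7, -0.4, -2.5]
width: 0.667
finger_force: 66.5
```

>>> step_arm(series=[[0.016, -0.012, 0.036, 0], [0.016, -0.012, 0.036, 0], [0.016, -0.012, 0.036, 0], [0.016, -0.012, 0.036, 0], [0.016, -0.012, 0.036, 0]])

```text
t: 52.28
tcp_pos: [480.9, -361.0, 622.1]
eef_rot: [179.7, 11.5, 146.4]
wrist_force: [-0.4, -0.5, -2.5]
width: 0.666
finger_force: 66.5
```

>>> step_arm(series=[[0, 0, 0.041, 0], [0, 0, 0.041, 0], [0, 0, 0.041, 0], [0, 0, 0.041, 0], [0, 0, 0.041, 0]])

```text
t: 52.7
tcp_pos: [424.3, -317.4, 706.7]
eef_rot: [-180.0, 18.1, 146.4]
wrist_force: [0.2, -1.0, -2.9]
width: 0.661
finger_force: 66.5
```

>>> step_arm(series=[[0, 0, 0.041, 0], [0, 0, 0.041, 0], [0, 0, 0.041, 0], [0, 0, -0.01, -0.125], [0, 0, -0.03, -0.125]])

```text
t: 53.12
tcp_pos: [397.1, -296.8, 719.2]
eef_rot: [-179.9, 22.5, 134.1]
wrist_force: [1.8, -1.4, -1.6]
width: 0.662
finger_force: 66.6
```

```bash
python3 s.py
```

```text
t 53.1167 p [ 397.1 -296.8  719.2] r 496.0 az -36.77 xdir 134.11
tilt out 21.68 left -3.54 world az -46.0
q [ 21.1  17.9  19.6  35.4  -3.2 105.2  81.3] w 0.662 ff 66.6
F [ 1.82 -1.39 -1.64] T [0.272 0.223 0.018] T_tool [-0.034  0.351 -0.006]
```

>>> step_arm(series=[[0, 0, -0.03, -0.125], [0, 0, -0.03, -0.125], [0, 0, -0.03, -0.125], [0, 0, -0.03, -0.125], [0, 0, -0.03, -0.125]])

```text
t: 53.53
tcp_pos: [398.3, -296.0, 573.2]
eef_rot: [179.9, 22.2, 99.7]
wrist_force: [1.5, -0.7, -2.0]
width: 0.669
finger_force: 66.5
```

>>> step_arm(series=[[-0.008, 0.006, -0.02, -0.125], [-0.008, 0.006, -0.02, -0.125], [-0.008, 0.006, -0.02, -0.125], [-0.008, 0.006, -0.02, -0.125], [-0.008, 0.006, -0.01, -0.125]])

```text
t: 53.95
tcp_pos: [358.3, -265.7, 482.5]
eef_rot: [-179.9, 22.1, 63.9]
wrist_force: [0.9, 0.1, -2.0]
width: 0.669
finger_force: 66.4
```

>>> step_arm(series=[[0, 0, 0, -0.125], [0, 0, 0, -0.125], [0, 0, 0, -0.125], [0, 0, 0, -0.125], [0, 0, 0, -0.125]])

```text
t: 54.37
tcp_pos: [359.3, -266.3, 484.1]
eef_rot: [-180.0, 22.1, 28.2]
wrist_force: [-0.2, 0.6, -2.3]
width: 0.663
finger_force: 66.5
```

>>> step_arm(series=[[0, 0, 0, -0.125], [0, 0, 0, -0.125], [0, 0, 0, -0.125], [0, 0, 0, -0.125], [0, 0, 0, -0.125]])

```text
t: 54.78
tcp_pos: [359.3, -266.5, 484.1]
eef_rot: [-179.9, 22.1, -7.6]
wrist_force: [-0.2, 0.7, -2.3]
width: 0.663
finger_force: 66.5
```

>>> step_arm(series=[[0, 0, 0, -0.125], [0, 0, 0, -0.125], [0, 0, 0, -0.125], [0, 0, 0, -0.1], [0, 0, 0, 0]])

```text
t: 55.2
tcp_pos: [358.4, -267.3, 484.1]
eef_rot: [-179.9, 22.1, -35.0]
wrist_force: [-1.1, -0.5, -2.9]
width: 0.667
finger_force: 66.5
```

```bash
python3 s.py
```

```text
t 55.2 p [ 358.4 -267.3  484.1] r 447.0 az -36.71 xdir -34.96
tilt out -21.52 left -0.58 world az 144.8
q [ 11.1  38.5  57.4  61.9 -22.  114.1 -63.3] w 0.667 ff 66.5
F [-1.07 -0.49 -2.95] T [-0.351 -0.428 -0.007] T_tool [-0.037  0.553  0.022]
```

>>> step_arm(series=[[0.02, -0.015, 0.033, -0.02], [0.022, -0.017, 0.03, 0], [0.022, -0.017, 0.03, 0], [0.022, -0.017, 0.03, 0], [0.022, -0.017, 0.03, 0]])

```text
t: 55.62
tcp_pos: [372.6, -282.5, 484.7]
eef_rot: [-179.7, 24.2, -34.0]
wrist_force: [-0.7, -0.5, -3.1]
width: 0.665
finger_force: 66.5
```

>>> step_arm(series=[[0.022, -0.017, 0.03, 0], [0.022, -0.017, 0.03, 0], [0.022, -0.017, 0.03, 0], [0.022, -0.017, 0.03, 0], [0.022, -0.017, 0.03, 0]])

```text
t: 56.03
tcp_pos: [400.9, -309.8, 508.1]
eef_rot: [179.2, 16.4, -34.7]
wrist_force: [-3.2, -3.0, -2.6]
width: 0.666
finger_force: 66.5
```

```bash
python3 s.py
```

```text
t 56.0333 p [ 400.9 -309.8  508.1] r 507.0 az -37.7 xdir -34.7
tilt out -16.14 left -1.61 world az 148.0
q [ 30.4  35.7   9.9  45.1  -4.1 115.9 -86.6] w 0.666 ff 66.5
F [-3.2  -3.   -2.56] T [-0.462 -0.083  0.092] T_tool [-0.345  0.331  0.01 ]
```

>>> step_arm(series=[[0.01, -0.008, 0.0, -0.1], [0.022, -0.017, 0.03, 0], [0.022, -0.017, 0.03, 0], [0.022, -0.017, 0.03, 0], [0.022, -0.017, 0.03, 0]])

```text
t: 56.45
tcp_pos: [436.3, -332.7, 519.8]
eef_rot: [-180.0, 9.9, -39.8]
wrist_force: [0.2, 0.8, -2.0]
width: 0.663
finger_force: 66.5
```

>>> step_arm(series=[[0.022, -0.017, 0.03, 0], [0.022, -0.017, 0.03, 0], [0.022, -0.017, 0.03, 0], [0.022, -0.017, 0.03, 0], [0.015, -0.011, 0.02, 0]])

```text
t: 56.87
tcp_pos: [464.7, -353.8, 542.3]
eef_rot: [-179.6, 2.5, -39.8]
wrist_force: [0.1, -0.0, -2.5]
width: 0.666
finger_force: 66.5
```

```bash
python3 s.py
```

```text
t 56.8667 p [ 464.7 -353.8  542.3] r 584.0 az -37.28 xdir -39.82
tilt out -2.47 left 0.47 world az 131.9
q [ 32.3  39.6   9.7  27.3  -7.3 115.9 -92.9] w 0.666 ff 66.5
F [ 0.09 -0.04 -2.51] T [-0.045 -0.025  0.027] T_tool [-0.02   0.047 -0.026]
```

>>> step_arm(series=[[0.022, -0.017, 0.03, 0], [0.006, -0.005, 0.01, 0], [0, 0, -0.03, 0], [0, 0, -0.041, 0.1], [0, 0, -0.041, 0.1]])

```text
t: 57.28
tcp_pos: [472.0, -360.0, 460.1]
eef_rot: [-179.5, 0.5, -30.5]
wrist_force: [2.4, -2.9, -2.8]
width: 0.665
finger_force: 66.5
```

```bash
python3 s.py
```

```text
t 57.2833 p [ 472.  -360.   460.1] r 594.0 az -37.34 xdir -30.51
tilt out -0.53 left 0.44 world az 103.2
q [ 31.4  36.2   8.3  51.1  -5.3  93.5 -82.7] w 0.665 ff 66.5
F [ 2.4  -2.92 -2.84] T [-0.215 -0.135 -0.015] T_tool [-0.117  0.226  0.014]
```

>>> step_arm(series=[[-0.003, 0.0034, -0.04, 0.118], [-0.003, 0.0034, -0.04, 0.118], [-0.003, 0.0034, -0.04, 0.118], [-0.003, 0.0034, -0.04, 0.118], [-0.003, 0.0034, -0.04, 0.118]])

```text
t: 57.7
tcp_pos: [456.9, -342.7, 260.3]
eef_rot: [-179.5, 0.6, 3.3]
wrist_force: [1.9, -2.3, -2.8]
width: 0.663
finger_force: 66.5
```

>>> step_arm(series=[[-0.003, 0.0034, -0.04, 0.118], [-0.003, 0.0034, -0.04, 0.118], [-0.0025, 0.0034, -0.03, 0.1], [0, 0, -0.015, 0], [0, 0, 0, 0]])

```text
t: 58.12
tcp_pos: [447.7, -332.3, 133.7]
eef_rot: [-179.2, 0.8, 22.2]
wrist_force: [-0.3, 0.2, -3.1]
width: 0.66
finger_force: 66.3
```

```bash
python3 s.py
```

```text
t 58.1167 p [ 447.7 -332.3  133.7] r 558.0 az -36.58 xdir 22.2
tilt out -1.06 left -0.26 world az 157.1
q [ 36.3  48.6  -6.   95.1   7.6  37.8 -41.6] w 0.66 ff 66.3
F [-0.3   0.23 -3.06] T [-0.002  0.     0.008] T_tool [-0.002 -0.001 -0.008]
```

>>> step_arm(series=[[0.0007, 0, -0.04, 0.042], [0, 0, -0.034, 0], [0, 0, -0.016, 0], [0, 0, -0.005, 0], [0, 0, -0.001, 0]])

```text
t: 58.53
tcp_pos: [449.9, -333.4, 40.9]
eef_rot: [-179.5, 0.6, 24.5]
wrist_force: [0.2, 1.2, -1.8]
width: 0.667
finger_force: 66.3
```

```bash
python3 s.py
```

```text
t 58.5333 p [ 449.9 -333.4   40.9] r 560.0 az -36.54 xdir 24.48
tilt out -0.78 left -0.3 world az 164.2
q [ 35.7  57.4  -4.9  97.2   9.8  26.6 -41.4] w 0.667 ff 66.3
F [ 0.21  1.23 -1.78] T [ 0.014 -0.038  0.078] T_tool [-0.004  0.04  -0.078]
```

>>> step_arm(series=[[-0.001, 0.0006, -0.002, 0], [0, 0, -0.001, 0], [0, 0, -0.0005, 0], [0, 0, -0.0005, 0], [0, 0, 0, 0]])

```text
t: 58.95
tcp_pos: [448.6, -333.3, 37.7]
eef_rot: [-179.5, 0.6, 24.4]
wrist_force: [-6.0, 0.0, 12.7]
width: 0.668
finger_force: 68.2
```

```bash
python3 s.py
```

```text
t 58.95 p [ 448.6 -333.3   37.7] r 559.0 az -36.61 xdir 24.43
tilt out -0.72 left -0.31 world az 166.6
q [ 35.7  57.7  -4.8  97.5   9.9  26.  -41.5] w 0.668 ff 68.2
F [-5.99  0.03 12.7 ] T [0.111 0.441 0.065] T_tool [ 0.283 -0.356 -0.065]
```

>>> step_arm(series=[[0, 0, 0, 0], [0, 0, 0, 0], [0, 0, 0, 0], [0, 0, 0.01, 0], [0, 0, 0.035, 0]], fingers=100)

```text
t: 59.37
tcp_pos: [447.2, -331.6, 79.2]
eef_rot: [-179.2, 0.8, 24.5]
wrist_force: [0.6, 0.9, -0.0]
width: 0.998
finger_force: 0.0
```

>>> step_arm(series=[[0, 0, 0.04, 0], [0, 0, 0.04, 0], [0.003, 0.03, 0.02, 0.12], [0.003, 0.036, 0, 0.12], [0.003, 0.036, 0, 0.12]])

```text
t: 59.78
tcp_pos: [457.6, -229.9, 183.4]
eef_rot: [-179.6, 0.6, 45.3]
wrist_force: [1.4, 0.2, -1.5]
width: 1.0
finger_force: 0.0
```

>>> step_arm(series=[[0.003, 0.036, 0, 0.125], [0.003, 0.036, 0, 0.125], [0.003, 0.036, 0, 0.125], [0.003, 0.036, 0, 0.125], [0.003, 0.036, 0, 0.125]])

```text
t: 60.2
tcp_pos: [472.4, -49.1, 182.3]
eef_rot: [-179.5, 0.7, 81.2]
wrist_force: [-0.7, -0.1, -0.3]
width: 0.996
finger_force: 0.0
```

>>> step_arm(series=[[0.003, 0.036, 0, 0.125], [0.003, 0.036, 0, 0.125], [0.003, 0.036, 0, 0.125], [0.003, 0.036, 0, 0.125], [0.003, 0.036, 0, 0.125]])

```text
t: 60.62
tcp_pos: [487.5, 131.0, 182.3]
eef_rot: [-179.5, 0.7, 117.0]
wrist_force: [0.2, -0.5, 0.0]
width: 0.998
finger_force: 0.0
```

```bash
python3 s.py
```

```text
t 60.6167 p [487.5 131.  182.3] r 505.0 az 15.04 xdir 117.05
tilt out -0.36 left -0.78 world az -99.9
q [ -4.2  42.2 -27.1 103.8  28.7  41.5 -20.4] w 0.998 ff 0.0
F [ 0.18 -0.48  0.01] T [-0.038 -0.01   0.043] T_tool [ 0.008 -0.039 -0.043]
```

>>> step_arm(series=[[0.003, 0.036, 0, 0.125], [0.003, 0.036, 0, 0.125], [0.003, 0.036, 0, 0.125], [0.003, 0.036, 0, 0.125], [0.003, 0.032, 0, 0.125]])

```text
t: 61.03
tcp_pos: [502.3, 307.4, 182.4]
eef_rot: [-179.5, 0.7, 152.9]
wrist_force: [-0.1, 0.2, 0.3]
width: 1.002
finger_force: 0.0
```

>>> step_arm(series=[[0, 0, -0.03, 0.0], [0, 0, -0.03, 0], [0, 0, -0.01, 0], [0, 0, 0, 0], [0, 0, 0, 0]])

```text
t: 61.45
tcp_pos: [502.8, 305.3, 112.6]
eef_rot: [-179.5, 0.7, 152.5]
wrist_force: [-0.6, -0.0, 0.7]
width: 1.002
finger_force: 0.0
```

```bash
python3 s.py
```

```text
t 61.45 p [502.8 305.3 112.6] r 588.0 az 31.27 xdir 152.49
tilt out -0.12 left -0.84 world az -66.9
q [-18.9  55.1 -33.1  89.7  38.8  47.4  -5.5] w 1.002 ff 0.0
F [-0.63 -0.01  0.74] T [ 0.05  -0.048  0.046] T_tool [-0.067 -0.02  -0.045]
```

>>> step_arm(series=[[0.0007, 0.0065, -0.02, 0.037], [0, 0, -0.03, 0], [0, 0, -0.02, 0], [0, 0, -0.006, 0], [0, 0, 0, 0]])

```text
t: 61.87
tcp_pos: [503.5, 311.8, 36.0]
eef_rot: [-179.4, 0.6, 154.6]
wrist_force: [0.2, 0.5, -0.8]
width: 0.997
finger_force: 0.0
```

>>> step_arm(series=[[0, 0, 0, 0], [0, 0, 0, 0], [0, 0, 0, 0], [0, 0, 0, 0], [0, 0, 0, 0]], fingers=0)

```text
t: 62.28
tcp_pos: [503.9, 312.1, 37.4]
eef_rot: [-179.5, 0.7, 154.6]
wrist_force: [-2.6, -3.5, 16.8]
width: 0.668
finger_force: 61.9
```

```bash
python3 s.py
```

```text
t 62.2833 p [503.9 312.1  37.4] r 593.0 az 31.77 xdir 154.62
tilt out -0.0 left -0.85 world az -58.3
q [-21.1  61.7 -29.7  90.4  44.   40.3  -7.9] w 0.668 ff 61.9
F [-2.58 -3.53 16.78] T [-0.658  0.523  0.094] T_tool [ 0.817  0.19  -0.106]
```

>>> step_arm(series=[[0, 0, 0.025, 0], [0, 0, 0.035, 0], [0.005, -0.008, 0.035, 0], [0.01, -0.015, 0.015, 0], [0.015, -0.023, 0, 0]])

```text
t: 62.7
tcp_pos: [533.6, 268.0, 150.3]
eef_rot: [-179.8, 0.8, 154.8]
wrist_force: [1.9, 0.9, -4.0]
width: 0.661
finger_force: 66.6
```

>>> step_arm(series=[[0.018, -0.028, 0, 0], [0.018, -0.028, 0, 0], [0.018, -0.028, 0, 0], [0.018, -0.028, 0, 0], [0.018, -0.028, 0, 0]])

```text
t: 63.12
tcp_pos: [624.0, 124.1, 146.5]
eef_rot: [-179.5, 0.7, 154.6]
wrist_force: [1.1, 0.6, -4.0]
width: 0.666
finger_force: 66.6
```

>>> step_arm(series=[[0.018, -0.026, 0, 0], [0.014, -0.02, 0, 0], [0.008, -0.012, 0, 0], [0.004, -0.006, 0, 0], [0, 0, 0, 0]])

```text
t: 63.53
tcp_pos: [667.6, 60.6, 145.8]
eef_rot: [-179.4, 0.7, 154.5]
wrist_force: [-0.2, 0.2, -4.2]
width: 0.662
finger_force: 66.6
```

```bash
python3 s.py
```

```text
t 63.5333 p [667.6  60.6 145.8] r 670.0 az 5.18 xdir 154.53
tilt out 0.27 left -0.82 world az -66.3
q [  6.6  59.6 -38.4  68.8  37.7  63.6  30.4] w 0.662 ff 66.6
F [-0.22  0.22 -4.22] T [ 0.015  0.05  -0.027] T_tool [0.008 0.052 0.026]
```

>>> step_arm(series=[[-0.001, 0.0017, -0.004, 0], [-0.001, 0.0017, -0.004, 0], [0, 0, 0, 0], [0, 0, 0, 0], [0, 0, 0, 0]])

```text
t: 63.95
tcp_pos: [665.1, 65.7, 137.6]
eef_rot: [-179.4, 0.6, 154.7]
wrist_force: [0.1, 0.2, -3.7]
width: 0.664
finger_force: 66.6
```

>>> step_arm(series=[[0, 0, 0, 0], [0, 0, 0, 0], [0, 0, 0, 0], [0, 0, 0, 0], [0, 0, 0, 0]])

```text
t: 64.37
tcp_pos: [665.2, 65.2, 137.4]
eef_rot: [-179.4, 0.6, 154.6]
wrist_force: [0.6, 0.4, -3.7]
width: 0.662
finger_force: 66.6
```

```bash
python3 s.py;python3 - <<'E'
from plant import viewer
import cv2
for n in("side","top"):
    c=viewer.read_camera(n); cv2.imwrite(f"pics/{n}9.png",c["pixels"][:,:,::-1])
E
```

```text
t 64.3667 p [665.2  65.2 137.4] r 668.0 az 5.6 xdir 154.63
tilt out 0.25 left -0.81 world az -67.0
q [  6.2  60.  -38.2  69.7  38.1  62.5  29.6] w 0.662 ff 66.6
F [ 0.62  0.36 -3.68] T [-0.028  0.061  0.   ] T_tool [ 0.052  0.043 -0.001]
```

View pics/side9.png

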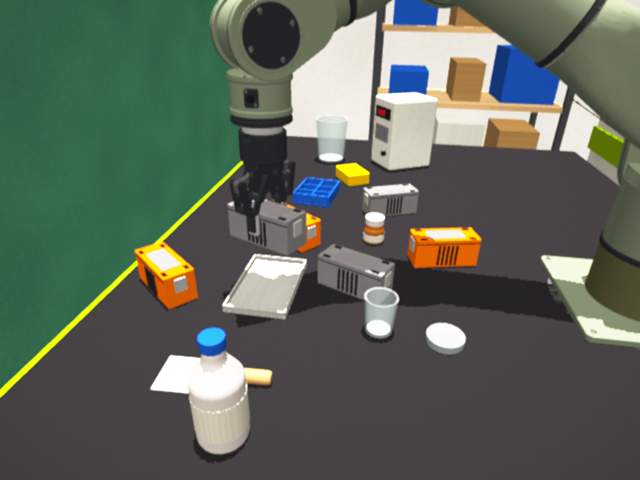

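View pics/top9.png

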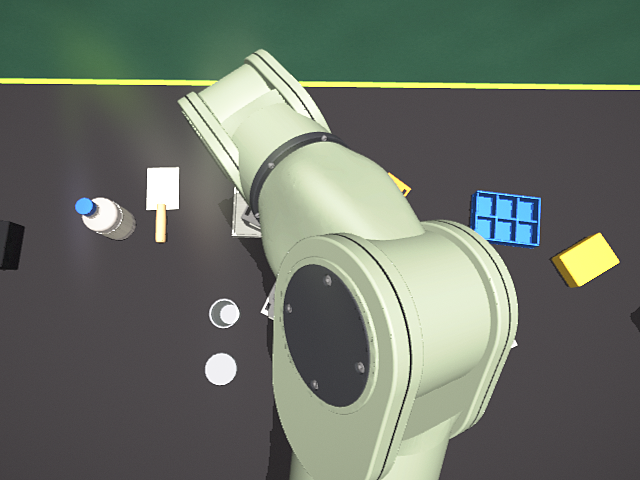

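The side view shows the case held level above the tray (about 265,222 over 265,285). The middle case (355,272) and right case (390,200) stand upright in their old places, and the bystanders haven't moved. I'm handing in.

```bash
python3 -c "
from plant import finish_job
print(finish_job())"
```

```text
the job is handed in; nothing more can be done
None
```

The left case rattles: its moment about y flipped by about 0.13 N m between tips, while the middle and right cases showed no change. I handed in at about 64 s, holding it within about 1° of level and roughly 90 mm above the tray rim, with the other two cases standing upright where they were. Setting the middle case down briefly pushed the wrist force to 102 N, under the 120 N limit.

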